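# Push the coffee machine's drip tray home and start the rinse

### The job

The coffee machine's drip tray has been rinsed and lies on the worktop in front of the machine. Without picking it up, push it flat along the worktop and in between the two arms of the machine's base, until it is fully home against the machine's body; only then push the round button on the front end of the machine's right arm all the way in and let go, to start the rinse. Leave the tray home, and leave the mug, the teaspoon and the other things where they are.

Things in the scene. Friction and masses are not known exactly. Their poses are not given: they have to be found in the camera images.
- drip_tray: Loose drip tray: low closed black box, slotted steel grille on top, 110 mm long (x), 120 wide (y), 26 high, about 0.3 kg; upright flat sides, nothing to grip. Origin: centre of its underside. Its +x end, with round upright corners (radius 12), goes in first; its straight front face is 55 mm from the origin at -x. Starts in front of the machine, up to 80 mm off to a side, turned up to 0.28 rad.
- coffee_machine: Black pod coffee machine, fixed. Origin: on the worktop midway between the front ends of its two base arms; +x points into it (the way the tray goes), +y to its left arm. Arms: |y| 62.5 to 112.5 mm, 50 high, from x = 0 (inner corners rounded, radius 16 in plan) back to the upright body, whose front at x = 96 stops the tray. Gap 125 mm: 2.5 mm spare each side of the tray.
- tray_home (a point): Point on the worktop where the tray's origin lies when the tray is fully home: on the machine's x axis, 41 mm from the machine's origin. The tray's x axis is then along the machine's, and its front face still stands 14 mm in front of the ends of the arms.
- brew_head (a point): Middle of the front of the brew head, which overhangs the gap from 51 mm behind the front ends of the arms: 150 mm wide, from 195 to 297 mm above the worktop with the lever on it, with a small outlet down to 171 mm, 23 mm further back. The body below it is 225 mm wide.
- start_button (a joint): Travel of the start button in m: 0 is out, 0.006 is fully in (2 N to start, 5 N at the end); a spring brings it back out when released.
- mug: A loose pale spotted mug, 93 mm high, 78 mm across and 114 mm with its handle, beside the machine on its left. Leave it alone. Origin: centre of its underside.
- teaspoon: A loose teaspoon, 138 mm long, 13 mm high, lying beside the machine's right arm. Leave it alone. Origin: under its middle.
- lemon: A loose lemon, 83 x 58 x 58 mm, on the round wooden board at the left. Leave it alone. Origin: its underside.
- garlic: A loose garlic bulb, 55 mm, on the round wooden board. Leave it alone. Origin: its underside.
- peeler: A loose yellow-handled peeler, 170 mm long, on the round wooden board. Leave it alone. Origin: under its middle.
- start_button_face (a point): Centre of the face of the start button, a round steel push button of 22 mm diameter on the front end of the machine's right arm (machine y = -90.5 mm), 27 mm above the worktop. It faces the robot, stands 7 mm out from the arm (7 mm less than the front of a tray that is home) and is pushed in along the machine's +x.
Mind the look-alikes: they are no part of the job. There is more than one size of the drip_tray; the job needs the larger.

How it is judged (in metres and radians):
On the way, in this order (a step that is already met when the one before it is completed fails the run):
1. the tray is pushed home between the arms, against the machine's body, with the button not yet pressed (x of drip_tray in the frame of coffee_machine between 0.036 and 0.046 m and y of drip_tray in the frame of coffee_machine between -0.005 and 0.005 m and angle between the x axis of drip_tray and the x axis of coffee_machine, either way round below 0.08 rad and height (world z) of drip_tray below 0.003 m and angle between drip_tray's own z axis and vertical below 0.05 rad and linear speed of drip_tray below 0.01 m/s and value of joint start_button below 0.002 m), for 0.2 s.
2. the start button is pushed right in with the tray home (x of drip_tray in the frame of coffee_machine between 0.036 and 0.046 m and y of drip_tray in the frame of coffee_machine between -0.005 and 0.005 m and angle between the x axis of drip_tray and the x axis of coffee_machine, either way round below 0.08 rad and height (world z) of drip_tray below 0.003 m and angle between drip_tray's own z axis and vertical below 0.05 rad and linear speed of drip_tray below 0.01 m/s and value of joint start_button above 0.0045 m), for 0.1 s.
At the end, for the whole second after the job is handed in: The tray lies flat and still, home between the arms: within 5 mm of its stop, within 5 mm of the middle and within 0.08 rad of straight; the start button has been pushed in (at least 4.5 of its 6 mm) after that and is out again (x of drip_tray in the frame of coffee_machine between 0.036 and 0.046 m and y of drip_tray in the frame of coffee_machine between -0.005 and 0.005 m and angle between the x axis of drip_tray and the x axis of coffee_machine, either way round below 0.08 rad and height (world z) of drip_tray below 0.003 m and angle between drip_tray's own z axis and vertical below 0.05 rad and linear speed of drip_tray below 0.01 m/s and value of joint start_button below 0.0015 m); the robot touches nothing.
It fails at once if the tray is lifted or tipped (height (world z) of drip_tray above 0.008 m or angle between drip_tray's own z axis and vertical above 0.12 rad).
It fails at once if the button is pushed while the tray is not home (value of joint start_button above 0.003 m and x of drip_tray in the frame of coffee_machine below 0.034 m).
It fails at once if a thing standing by is moved by more than 20 mm (distance of any of mug, teaspoon, lemon, garlic, peeler from where it was at the start of the episode above 0.02 m).
It fails at once if the mug is tipped (angle between mug's own z axis and vertical above 0.2 rad).
It also fails if it takes over 64 s, if anything falls off the work surface, if the arm or the gripper's body presses on something with over 40 N, if the wrist force passes 120 N, or if a joint passes its speed limit or range.

### The arm

A 6-joint arm with a two-finger parallel gripper is mounted at the origin on a cart in front of the work surface, level with it; the furniture and walls round the work are solid. World frame = base frame: x ahead of the robot, y to its left, z up, the work surface at z = 0. Lengths are in m, angles in degrees, forces in N, time in s.
With the tool pointing down it reaches from about 0.375 to 0.9 m from the base axis. Payload 3.1 kg.
Tool frame: the origin (TCP) lies at the very end of the fingers, on their centre line; the grasp point (between the pads) lies 19 mm behind it; z points along the fingers, y is the line along which they close (so a half turn about z gives the same grasp; the last joint's range is limited). The gripper opens to 87 mm and grips with 3 to 60 N. Pads are 19 mm wide; open, the fingers measure 117 mm over their backs; the gripper's body (75 mm by 190 mm) begins 51 mm behind the grasp point.
Start: joints at [-86.431, 30.224, 82.088, -0, 67.689, -10.227], TCP at [0.149, -0.607, 0.186] pointing down, gripper open.
Joint ranges: [-176.69, 176.69], [-43.24, 126.21], [12.49, 139.97], [-82, 262], [0, 151.66], [-163.58, 163.58]. Speed limits (degrees/s): [159.86, 159.86, 180, 180, 180, 180].

### API

Orientations are given as a 3x3 rotation matrix whose columns are the frame's x, y, z axes.
In Python, from rig import bot, imaging gives the robot as it stands.
- The arm moves only by the tool drive_tool, never from a script. Its argument "deltas" is text: rows parted by semicolons, each of 5 numbers parted by spaces: the finger opening in mm, from 0 to 87, then the shift along the world's x, y, z in mm, then the turn about the world's z in rad. In form: jaw dx dy dz twist; .... A call has 1 to 12 rows; each row is the pose to reach, as a shift and turn from the pose commanded when the call began; what a row does not reach only later rows make up. A row lasts 1/10 s, in which the tool goes at most 50 mm and 8.59 degrees, less where a joint would pass 70% of its speed; a pose out of reach is approached as far as the arm can. A call with a gripper value outside its range is refused whole. The fingers move at their own pace and stop on an object; the grip force is fixed at half the most. Time passes only in rows, so rows that repeat a pose let the fingers close. It gives the time, the measured TCP pose, the force, the opening and the grip force at its end, in the units of the state.
- bot.read_state(): the state, without advancing time (a new reading comes with each control period).
- imaging.capture(name): name is "side" or "top" or "wrist"; returns the picture (384x512x3 uint8, red, green, blue); there is no depth.
- imaging.camera_model(name): a dict with "fx", "fy", "cx", "cy" (pixels), "dist" ([k1, k2, p1, p2, k3] as OpenCV has them; the pictures are not rectified), "T" (4x4, takes a point from camera to world coordinates). Camera axes: x right, y down, z forward; pixel columns grow to the right and rows downward; lengths in m; the calibration is good to about 2 mm. A picture is of the moment at which its call begins: read the wrist's pose just before it. camera_model takes no time and is no camera call; for the wrist camera it gives the pose at the moment of the call.
- bot.hand_in(): hands the job in; it is judged then, once.
The state is a dict: "time_s": time; "joint_positions": joint angles; "qvel": joint speeds; "tau": joint torques, N m; "position": TCP position; "tcp_rot": TCP orientation; "force": force on the tool from outside, world axes, zero at the start; "moment": the same for the moment, N m; "opening": opening from 0.0 (shut) to 1.0 (fully open); "grasp_force": force on a finger pad.
Only numpy, scipy, OpenCV 4.12 (cv2) and the standard library are available. Lean on these libraries where they do the work, as an engineer would, in place of code of your own. Each camera call takes 0.05 s, during which the arm holds its last target. There are 200 camera calls.

## Working session

There is one attempt and no reset: what is moved stays moved. The work goes in short steps, Python scripts to look and compute and a tool call to move; the robot and the scene stay as the last step left them, time stands still between calls to the robot, and variables do not carry over. Pictures are saved under pics/ and viewed, at most 10 in all, crops included, and the job is handed in when it is done.

Besides the shell and the picture viewer there is one more tool, called after "Call:" as name(argument=value, ...) on one line, values as JSON. drive_tool: Moves the arm, as the interface text tells. Its arguments: {"type":"object","properties":{"deltas":{"type":"string"}},"required":["deltas"]}

```bash
mkdir -p pics; ls
python3 - <<'E'
from rig import bot, imaging
import cv2, numpy as np
s=bot.read_state(); print(s['time_s'],s['position'],s['tcp_rot'],s['opening'])
for n in ('top','side'):
    im=imaging.capture(n); m=imaging.camera_model(n)
    print(n,{k:np.round(v,4).tolist() for k,v in m.items()})
    cv2.imwrite(f'pics/{n}0.png',im[:,:,::-1])
E
```

```text
pics
0.0 [ 0.14901456 -0.60617488  0.18517548] [[ 9.71155937e-01  2.38445223e-01 -1.49784761e-04]
 [ 2.38445001e-01 -9.71153709e-01  2.11071981e-03]
 [ 3.57827028e-04 -2.08555350e-03 -9.99997761e-01]] 1.0019914203650706
top {'fx': 467.6276, 'fy': 467.6276, 'cx': 251.6693, 'cy': 191.6693, 'dist': [-0.0983, 0.0, 0.0, 0.0, 0.0], 'T': [[0.0451, -0.9771, 0.208, 0.3276], [-0.999, -0.0439, 0.0105, -0.0045], [-0.0011, -0.2083, -0.9781, 1.4576], [0.0, 0.0, 0.0, 1.0]]}
side {'fx': 375.805, 'fy': 375.805, 'cx': 257.2001, 'cy': 196.186, 'dist': [0.0045, 0.0, 0.0, 0.0, 0.0], 'T': [[1.0, -0.0054, 0.0026, 0.6044], [-0.0053, -0.5918, 0.8061, -0.8279], [-0.0028, -0.8061, -0.5918, 0.7875], [0.0, 0.0, 0.0, 1.0]]}
```

```bash
python3 -c "
import cv2
a=cv2.imread('pics/top0.png');cv2.imwrite('pics/top0b.png',cv2.resize(a,(800,600),interpolation=cv2.INTER_CUBIC))"
```

```text
(no output)
```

View pics/top0.png

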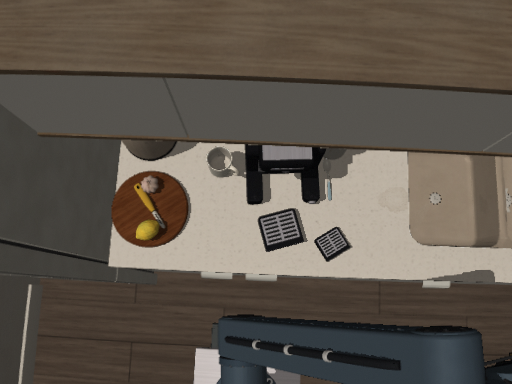

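View pics/side0.png

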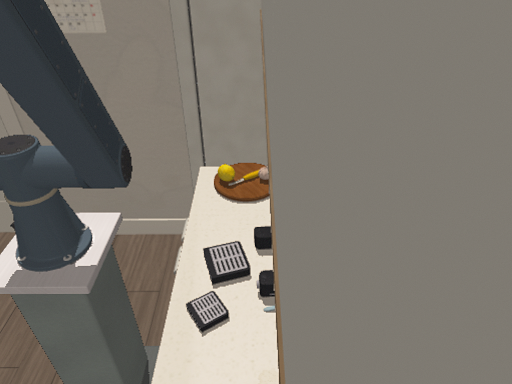

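The top view shows the larger tray at (281,229), the smaller look-alike at (332,243), the machine's arms with front ends near (255,202) and (311,201), the spoon at (329,190) and the mug at (220,161). In the side view the trays are at (227,262) and (207,310), and the arm fronts at (263,238) and (267,283), partly hidden by the cabinet.

```bash
cat > h.py <<'E'
from rig import bot, imaging
import cv2, numpy as np
def ray(m,uv,z):
    K=np.array([[m['fx'],0,m['cx']],[0,m['fy'],m['cy']],[0,0,1]])
    p=cv2.undistortPoints(np.array(uv,float).reshape(-1,1,2),K,np.array(m['dist'])).reshape(-1,2)
    T=np.array(m['T']); d=np.c_[p,np.ones(len(p))]@T[:3,:3].T; o=T[:3,3]
    return (o+d*((z-o[2])/d[:,2])[:,None])[:,:2]
def proj(m,P):
    K=np.array([[m['fx'],0,m['cx']],[0,m['fy'],m['cy']],[0,0,1]])
    Ti=np.linalg.inv(np.array(m['T']))
    return cv2.projectPoints(np.array(P,float).reshape(-1,1,3),cv2.Rodrigues(Ti[:3,:3])[0],Ti[:3,3],K,np.array(m['dist']))[0].reshape(-1,2)
E
python3 - <<'E'
from h import *
m=imaging.camera_model('top')
for n,uv,z in [('tray corners',[(259,216),(296,209),(303,240),(268,250)],.026),('small',[(315,239),(336,228),(349,243),(330,260)],.02),('armL front',[(246,203),(263,202)],.05),('armR front',[(303,201),(320,201)],.05),('spoon',[(328,165),(330,199)],.01),('mug',[(220,161)],.05),('counter edge',[(120,266),(400,280)],0)]:
    print(n,np.round(ray(m,uv,z),3).tolist())
print(np.round(imaging.camera_model('wrist')['T'],3), {k:v for k,v in imaging.camera_model('wrist').items() if k!='T'})
E
```

```text
tray corners [[0.556, -0.015], [0.583, -0.129], [0.488, -0.153], [0.452, -0.047]]
small [[0.493, -0.191], [0.53, -0.256], [0.485, -0.297], [0.43, -0.238]]
armL front [[0.591, 0.026], [0.596, -0.026]]
armR front [[0.605, -0.148], [0.607, -0.2]]
spoon [[0.734, -0.23], [0.623, -0.237]]
mug [[0.72, 0.114]]
counter edge [[0.383, 0.41], [0.378, -0.461]]
[[ 0.238 -0.938 -0.25   0.217]
 [-0.971 -0.231 -0.059 -0.591]
 [-0.002  0.257 -0.966  0.383]
 [ 0.     0.     0.     1.   ]] {'fx': 294.7309418993026, 'fy': 294.7309418993026, 'cx': 256.48990787518846, 'cy': 193.63258981023995, 'dist': array([-0.05856269,  0.        ,  0.        ,  0.        ,  0.        ])}
```

Call:
drive_tool(deltas="87 14 22 2 0.145; 87 28 44 4 0.29; 87 42 66 6 0.435; 87 56 88 8 0.58; 87 70 110 10 0.725; 87 84 132 12 0.87; 87 98 154 14 1.015; 87 112 176 16 1.16; 87 126 198 18 1.305; 87 140 220 20 1.45; 87 154 242 20 1.595; 87 168 264 20 1.74")

```text
time_s: 1.3
position: [0.3174, -0.3417, 0.206]
tcp_rot: [[-0.404, 0.915, -0.0], [0.915, 0.404, 0.001], [0.001, -0.0, -1.0]]
force: [1.1, 0.5, 0.2]
opening: 1.002
grasp_force: 0.0
```

Call:
drive_tool(deltas="87 16 25 0 0.145; 87 32 50 0 0.29; 87 48 75 0 0.435; 87 64 100 0 0.58; 87 80 125 0 0.725; 87 96 150 0 0.87; 87 112 175 0 1.015; 87 128 200 0 1.16; 87 150 240 0 1.23; 87 162 252 0 1.23; 87 162 252 0 1.23; 87 162 252 0 1.23")

```text
time_s: 2.5
position: [0.4786, -0.0908, 0.2058]
tcp_rot: [[-0.998, -0.07, -0.001], [-0.07, 0.998, -0.0], [0.001, 0.0, -1.0]]
force: [-0.4, 0.0, 0.1]
opening: 1.0
grasp_force: 0.0
```

Run:
```python
from h import *
s=bot.read_state(); print(s['time_s'],s['position'],s['tcp_rot'].round(4),s['joint_positions'])
m=imaging.camera_model('wrist'); im=imaging.capture('wrist')
print(np.round(m['T'],3))
cv2.imwrite('pics/w1.png',im[:,:,::-1]); np.save('w1.npy',np.array(m['T']))
cv2.imwrite('pics/w1b.png',cv2.resize(im[:,:,::-1],(800,600),interpolation=cv2.INTER_CUBIC))
```

```text
2.5 [ 0.47861281 -0.0907798   0.20581017] [[-9.975e-01 -7.020e-02 -1.200e-03]
 [-7.020e-02  9.975e-01 -1.000e-04]
 [ 1.200e-03  0.000e+00 -1.000e+00]] [-2.38887304e+01  1.81427455e+01  9.99864904e+01 -3.47854254e-02
  6.19313763e+01 -1.17899214e+02]
[[-0.07   0.964  0.256  0.409]
 [ 0.998  0.068  0.018 -0.096]
 [ 0.     0.256 -0.967  0.403]
 [ 0.     0.     0.     1.   ]]
```

View pics/w1b.png

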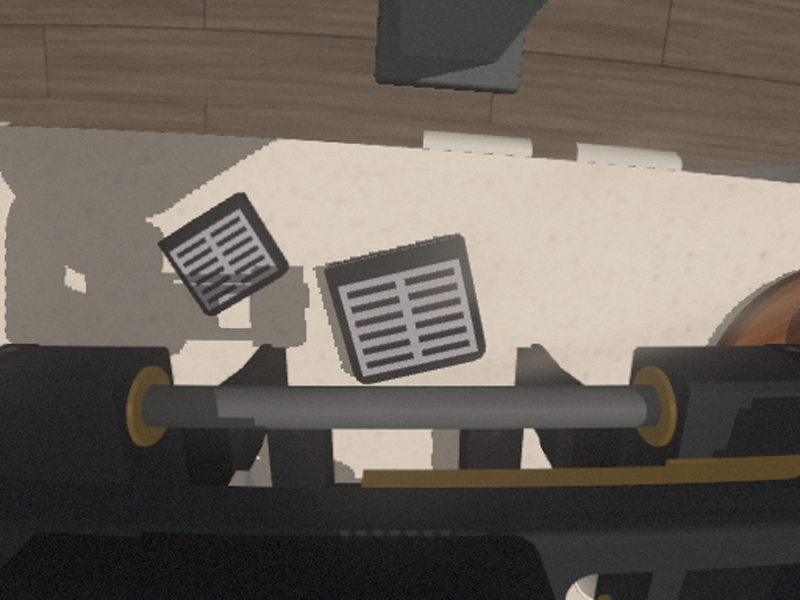

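The wrist view shows the large tray (corners near (327,268), (462,235), (484,355), (366,382) in the 800×600 version) and the small tray at (223,255). The gripper hides the machine, so I'll shift forward and up.

Call:
drive_tool(deltas="87 30 0 25 0; 87 60 0 50 0; 87 65 0 60 0; 87 65 0 60 0; 87 65 0 60 0")

```text
time_s: 3.05
position: [0.5421, -0.0913, 0.2652]
tcp_rot: [[-0.998, -0.068, -0.003], [-0.068, 0.998, 0.001], [0.003, 0.001, -1.0]]
force: [-0.4, 0.8, -0.7]
opening: 1.0
grasp_force: 0.0
```

Run:
```python
from h import *
s=bot.read_state(); print(s['time_s'],s['position'])
m=imaging.camera_model('wrist'); im=imaging.capture('wrist')
print(np.round(m['T'],3))
cv2.imwrite('pics/w2.png',im[:,:,::-1]); np.save('w2.npy',np.array(m['T']))
cv2.imwrite('pics/w2b.png',cv2.resize(im[:,:,::-1],(800,600),interpolation=cv2.INTER_CUBIC))
```

```text
3.05 [ 0.54210305 -0.09125178  0.26517132]
[[-0.068  0.965  0.254  0.472]
 [ 0.998  0.065  0.019 -0.097]
 [ 0.001  0.255 -0.967  0.463]
 [ 0.     0.     0.     1.   ]]
```

View pics/w2b.png

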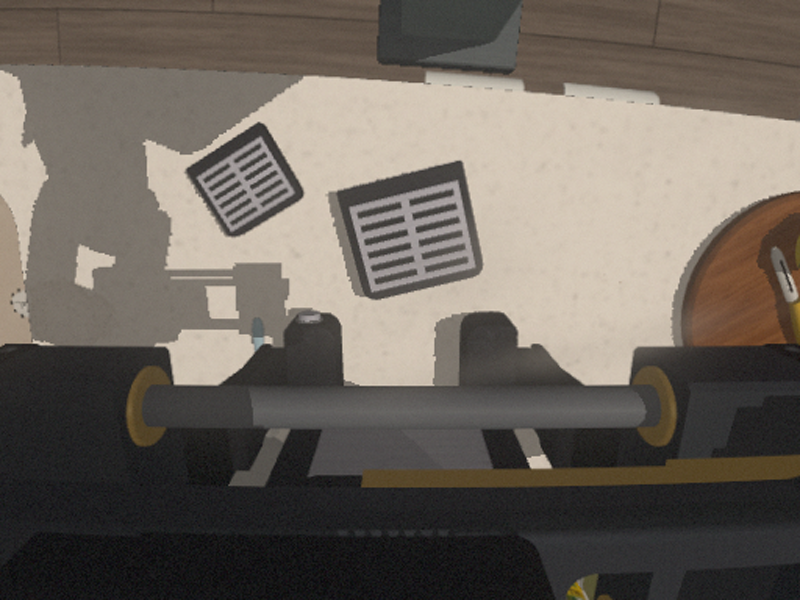

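The machine is now visible: arm front ends at (313,320) and (488,320), the button at (309,317), and the large tray with corners (338,192), (461,161), (482,272), (368,299).

Run:
```python
from h import *
im=cv2.imread('pics/w2.png'); m=imaging.camera_model('wrist'); m['T']=np.load('w2.npy')
g=im.max(2)
print('rows')
for r in (206,212,216,222,228,232,236,240,244):
    print(r,''.join('%4d'%v for v in g[r,176:226:1][::2]),'|',''.join('%4d'%v for v in g[r,276:340:2]))
for c in (186,190,194,198,202,206,210,214,300,306,312,318,324): print('col',c,g[192:212,c])
# tray
mask=(g<75).astype(np.uint8)*255
roi=np.zeros_like(mask); roi[98:196,208:312]=mask[98:196,208:312]
c=max(cv2.findContours(roi,cv2.RETR_EXTERNAL,cv2.CHAIN_APPROX_NONE)[0],key=cv2.contourArea)
P=ray(m,c.reshape(-1,2)+0.0,0.026).astype(np.float32)
(cx,cy),wh,a=cv2.minAreaRect(P*1000); print('tray rect',cx,cy,wh,a)
print(cv2.boxPoints(((cx,cy),wh,a)))
print('button',ray(m,[(309/1.5625,317/1.5625)],.027))
```

```text
rows
206  122 125 126 125 126  72  55  71  88  96 111 106  94  92  75  63  64  66  65  65  73 210 208 208 209 |  207 205 142 127 125 128 128 126 125 123  64  63  62  63  65  63  62  58  63  65  63  63  62  60  65  67 208 209 209 206 207 210
212  125 124 123  69  58  61  59  60  63  62  66  68  73  66  72  73  73  72  69  70  68 125 208 207 209 |  201 190 121 124 123 125 127 125 125  83  61  58  58  62  67  66  65  64  75  64  66  68  68  64  67  65  70  75 208 209 211 208
216  124 122 125  63  56  56  60  61  59  65  68  68  65  63  67  65  71  67  73  69  68  90 206 206 206 |  205 140 126 124 127 124 126 124 125  82  59  55  66  65  66  60  66  65  67  68  69  63  66  66  64  64  66  92 204 205 207 207
222   85  83  83  57  59  60  57  63  63  64  60  61  63  63  64  64  65  66  68  64  69  67 206 206 207 |  209 127 129 126 125 126 126 126 127  68  58  59  64  63  66  65  69  69  67  74  67  67  68  69  71  72  75  78 128 125 129 143
228   54  54  54  57  56  59  57  61  61  58  66  61  61  62  63  61  65  62  61  61  60  58 207 210 209 |  210 200 126 130 123 127 127 124 125  72  68
[... 1761 characters left out ...]
300 [205 206 205 206 206 205 208 204 115  75  62  64  66  65  62  60  60  61
  62  57]
col 306 [206 207 205 204 200 202 204 140  77  72  66  67  67  62  63  59  64  65
  67  66]
col 312 [207 207 208 208 207 205 209 137  74  68  61  64  61  62  63  65  62  65
  63  69]
col 318 [208 212 210 210 209 211 211 138  76  64  66  64  64  64  63  63  62  66
  65  67]
col 324 [211 209 205 209 206 210 212 209 205 207 142  88  66  63  65  62  62  68
  68  66]
tray rect 514.5851440429688 -84.64769744873047 (99.16740417480469, 117.19709777832031) 17.618867874145508
[[ 449.59055   -43.80613 ]
 [ 485.06418  -155.50563 ]
 [ 579.5797   -125.489265]
 [ 544.1061    -13.789764]]
button [[ 0.60758889 -0.17793024]]
```

Run:
```python
from h import *
im=cv2.imread('pics/w2.png'); m=imaging.camera_model('wrist'); m['T']=np.load('w2.npy')
q=lambda uv,z: np.round(ray(m,uv,z)*1000,1).tolist()
print('R inner z0',q([(219.3,222),(219.3,240)],0)); print('L inner z0',q([(293.3,222),(293.3,244)],0))
print('L outer z.05',q([(330.8,212),(331.3,216)],.05),'R outer', q([(181.5,212),(181.5,222)],.05))
print('L front z0',q([(306,198.7),(312,198.7),(318,198.7)],0),'R front',q([(186,205),(208,200)],.05))
print('eye corners',q(np.array([(338,192),(461,161),(482,272),(368,299)])/1.5625,.026))
hsv=cv2.cvtColor(im,cv2.COLOR_BGR2HSV); g=im.max(2)
for r in (120,150,175): print(r,g[r,206:316:1].tolist())
print(g[96:200,262].tolist())
```

```text
R inner z0 [[646.8, -146.5], [679.3, -145.4]]
L inner z0 [[638.5, -23.3], [678.2, -19.3]]
L outer z.05 [[601.3, 22.7], [607.5, 24.2]] R outer [[616.2, -197.5], [631.9, -197.5]]
L front z0 [[596.9, -6.6], [596.3, 3.2], [595.6, 13.0]] R front [[604.9, -190.9], [595.0, -158.8]]
eye corners [[485.3, -153.6], [450.0, -42.6], [551.3, -12.2], [585.6, -120.6]]
120 [213, 209, 212, 209, 213, 213, 210, 211, 213, 212, 212, 204, 202, 200, 168, 165, 150, 144, 106, 78, 68, 66, 70, 71, 67, 70, 69, 71, 71, 72, 70, 71, 71, 72, 68, 71, 68, 71, 67, 69, 65, 69, 67, 66, 67, 69, 70, 69, 67, 68, 70, 73, 65, 67, 66, 70, 65, 65, 66, 64, 67, 69, 68, 69, 93, 101, 135, 134, 147, 145, 164, 164, 167, 165, 164, 165, 166, 168, 169, 167, 166, 167, 164, 147, 168, 168, 171, 159, 93, 71, 73, 75, 83, 141, 210, 211, 209, 211, 210, 213, 211, 211, 211, 213, 210, 208, 210, 208, 209, 208]
150 [209, 210, 209, 208, 209, 210, 210, 211, 207, 197, 133, 125, 124, 125, 124, 123, 89, 69, 66, 65, 67, 64, 159, 162, 158, 164, 163, 164, 164, 162, 158, 157, 162, 160, 161, 164, 161, 123, 123, 102, 96, 79, 76, 70, 64, 64, 65, 66, 65, 69, 67
[... 591 characters left out ...]
58, 155, 156, 161, 160, 163, 160, 162, 161, 164, 164, 165, 165, 162, 144, 127, 113, 108, 99, 95, 95, 92, 95, 94, 95, 96, 94, 97, 99, 98, 99, 99, 102, 102, 104, 140, 197, 204, 205, 204, 204, 204, 203, 204, 205]
[213, 209, 213, 210, 211, 212, 211, 212, 210, 209, 209, 209, 211, 206, 155, 63, 73, 70, 70, 68, 70, 67, 66, 70, 65, 66, 96, 147, 164, 164, 163, 129, 81, 72, 100, 110, 151, 162, 162, 164, 166, 164, 164, 169, 164, 160, 162, 163, 160, 161, 167, 163, 161, 162, 161, 162, 163, 162, 162, 120, 79, 72, 72, 122, 151, 160, 159, 160, 95, 71, 74, 71, 152, 159, 158, 159, 130, 86, 79, 75, 84, 152, 161, 159, 164, 107, 87, 81, 87, 84, 87, 193, 205, 207, 202, 202, 206, 206, 202, 203, 207, 201, 205, 201]
```

Call:
drive_tool(deltas="0 -4 40 -20 0; 0 -8 80 -40 0; 0 -12 121 -80 0; 0 -12 121 -120 0; 0 -12 121 -160 0; 0 -12 121 -200 0; 0 -12 121 -230 0; 0 -12 121 -245 0; 0 -12 121 -253 0; 0 -12 121 -253 0; 0 -12 121 -253 0")

```text
time_s: 4.2
position: [0.532, 0.0299, 0.0136]
tcp_rot: [[-0.998, -0.069, 0.0], [-0.069, 0.998, -0.0], [-0.0, -0.0, -1.0]]
force: [-0.2, 1.0, 0.6]
opening: 0.081
grasp_force: 0.0
```

Call:
drive_tool(deltas="0 0 -12 0 0; 0 0 -18 0 0; 0 0 -22 0 0; 0 0 -26 0 0; 0 0 -30 0 0; 0 0 -34 0 0; 0 0 -38 0 0; 0 0 -42 0 0; 0 0 -44 0 0; 0 0 -46 0 0; 0 0 -46 0 0")

```text
time_s: 5.3
position: [0.5321, -0.0161, 0.0131]
tcp_rot: [[-0.998, -0.069, 0.0], [-0.069, 0.998, -0.0], [-0.0, -0.0, -1.0]]
force: [-0.5, -0.3, 0.2]
opening: 0.003
grasp_force: 0.0
```

Run:
```python
from h import *
s=bot.read_state(); print(s['time_s'],s['position'],s['force'])
m=imaging.camera_model('wrist'); im=imaging.capture('wrist')
cv2.imwrite('pics/w3.png',im[:,:,::-1]); np.save('w3.npy',np.array(m['T']))
cv2.imwrite('pics/w3b.png',cv2.resize(im[:,:,::-1],(800,600),interpolation=cv2.INTER_CUBIC))
```

```text
5.3 [ 0.53212871 -0.01613156  0.01313186] [-0.52207508 -0.26337494  0.17109603]
```

View pics/w3b.png

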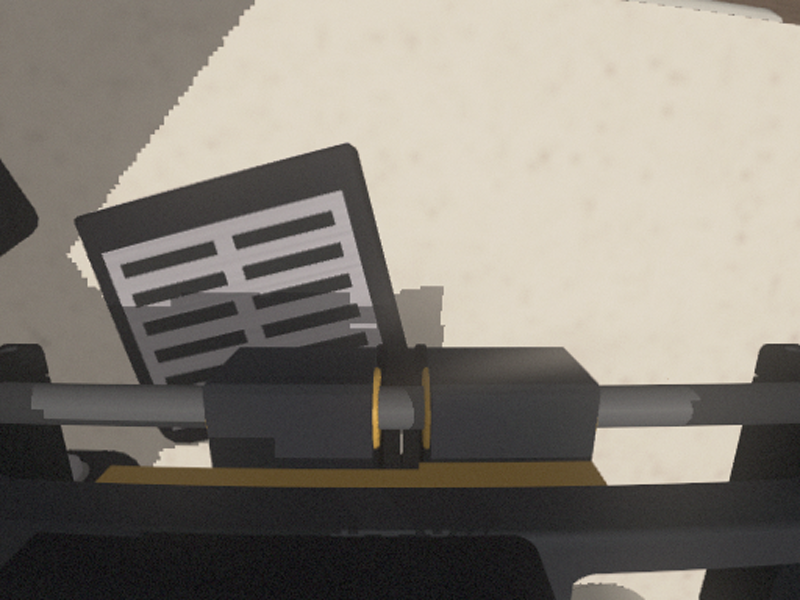

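The tray (front corners (78,218) and (352,146), left edge running to (405,345)) still looks turned; I'll measure whether the finger has reached it.

Run:
```python
from h import *
m=imaging.camera_model('wrist'); m['T']=np.load('w3.npy')
print((ray(m,np.array([(78,218),(352,146),(407,345),(150,380)])/1.5625,.026)*1000).round(1).tolist(), m['T'][:3,3])
```

```text
[[484.2, -151.9], [450.2, -41.1], [529.2, -14.3], [553.8, -126.6]] [ 0.46174462 -0.02163552  0.21041271]
```

Run:
```python
from h import *
im=cv2.imread('pics/w3.png')[190:300,190:310]
im=cv2.convertScaleAbs(im,alpha=1.8,beta=0)
cv2.imwrite('pics/w3c.png',cv2.resize(im,None,fx=5,fy=5,interpolation=cv2.INTER_CUBIC))
m=imaging.camera_model('wrist'); m['T']=np.load('w3.npy')
print(proj(m,[(.532,-.016,.013),(.532,-.016,.05),(.532,-.031,.013),(.5415,-.031,.013)]))
```

```text
[[257.49489354 217.98845443]
 [257.72490754 239.18145234]
 [236.36927896 216.60830483]
 [235.70018013 229.10422081]]
```

View pics/w3c.png

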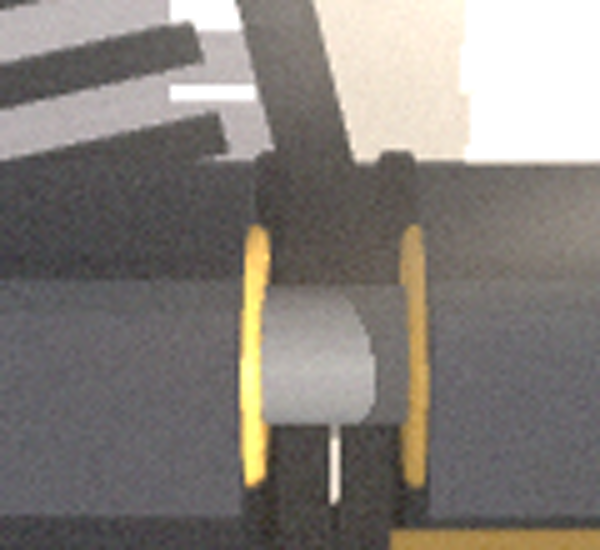

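The crop shows the tray's left edge running to the finger near crop pixel (350,155), with no clear contact. I'll check from the side camera.

Run:
```python
from h import *
a=imaging.capture('side')[:,:,::-1]; cv2.imwrite('pics/s1.png',a)
b=imaging.capture('top')[:,:,::-1]; cv2.imwrite('pics/t1.png',b)
A=cv2.resize(a[200:340,160:290],None,fx=3.9,fy=3.9,interpolation=cv2.INTER_CUBIC)[:546]
B=cv2.resize(b[180:270,235:360],None,fx=3.1,fy=3.1,interpolation=cv2.INTER_CUBIC)
o=np.zeros((546,800,3),np.uint8); o[:A.shape[0],:400]=A[:,:400]; o[:B.shape[0],405:405+B.shape[1]]=B[:,:395]
cv2.imwrite('pics/c1.png',o)
```

```text
(no output)
```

View pics/c1.png

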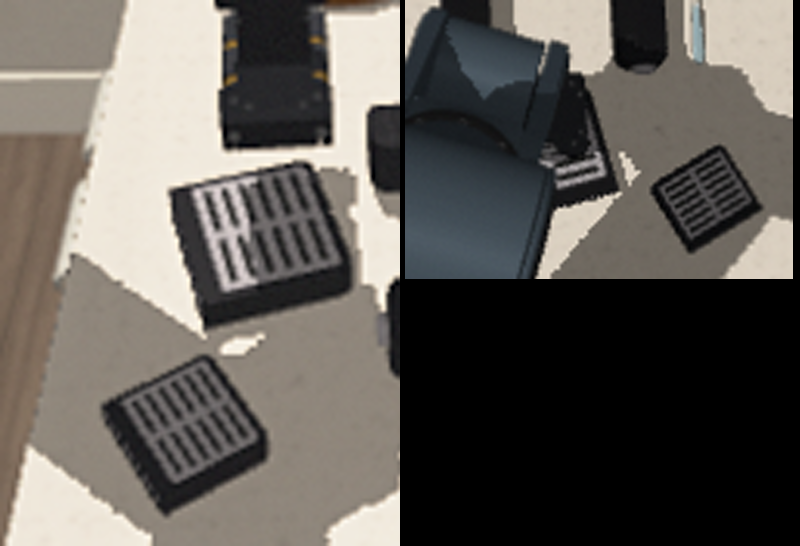

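Side crop: tray front edge from (172,190) to (207,325), gripper body behind it at (275,120), fingers hidden. I'll compare tray corners numerically with the first side image.

Run:
```python
from h import *
m=imaging.camera_model('side')
for f in ('side0','s1'):
    g=cv2.imread(f'pics/{f}.png').max(2)
    mk=((g<95)*255).astype(np.uint8); mk[:238]=0; mk[:, :200]=0; mk[:,254:]=0; mk[290:]=0
    mk=cv2.morphologyEx(mk,cv2.MORPH_CLOSE,np.ones((5,5)))
    c=max(cv2.findContours(mk,cv2.RETR_EXTERNAL,cv2.CHAIN_APPROX_NONE)[0],key=cv2.contourArea)
    q=cv2.approxPolyDP(c,4,True).reshape(-1,2); print(f,q.tolist(),cv2.boundingRect(c))
    print((ray(m,q,.026)*1000).round().tolist())
```

```text
side0 [[239, 242], [204, 249], [212, 284], [249, 274]] (204, 242, 46, 43)
[[553.0, -18.0], [453.0, -46.0], [488.0, -175.0], [584.0, -142.0]]
s1 [[239, 242], [204, 249], [212, 284], [249, 274]] (204, 242, 46, 43)
[[553.0, -18.0], [453.0, -46.0], [488.0, -175.0], [584.0, -142.0]]
```

Call:
drive_tool(deltas="0 0 -3 0 0; 0 0 -6 0 0; 0 0 -9 0 0; 0 0 -11 0 0; 0 0 -11 0 0")

```text
time_s: 5.95
position: [0.5322, -0.0273, 0.0132]
tcp_rot: [[-0.998, -0.069, 0.0], [-0.069, 0.998, -0.0], [-0.0, -0.0, -1.0]]
force: [-0.1, -0.4, -0.8]
opening: 0.01
grasp_force: 0.0
```

```bash
cat >> h.py <<'E'
def side_tray(f):
    m=imaging.camera_model('side'); im=imaging.capture('side')[:,:,::-1]; cv2.imwrite(f'pics/{f}.png',im)
    g=im.max(2); mk=((g<95)*255).astype(np.uint8); mk[:238]=0; mk[:, :200]=0; mk[:,254:]=0; mk[298:]=0
    mk=cv2.morphologyEx(mk,cv2.MORPH_CLOSE,np.ones((5,5)))
    c=max(cv2.findContours(mk,cv2.RETR_EXTERNAL,cv2.CHAIN_APPROX_NONE)[0],key=cv2.contourArea)
    q=cv2.approxPolyDP(c,4,True).reshape(-1,2); print(f,q.tolist(),(ray(m,q,.026)*1000).round().tolist())
E
python3 -c "
from h import *
side_tray('s2')
s=bot.read_state(); print(s['position'],s['force'])"
```

```text
s2 [[204, 249], [212, 284], [249, 274], [240, 245], [244, 238], [217, 238], [218, 246]] [[453.0, -46.0], [488.0, -175.0], [584.0, -142.0], [556.0, -30.0], [567.0, -1.0], [487.0, 0.0], [493.0, -34.0]]
[ 0.53207417 -0.02717605  0.01312332] [-1.03405525  0.6246481   0.26235442]
```

Run:
```python
from h import *
P=[(.532,-.027,.013),(.532,-.027,.083),(.532,-.038,.013)]
m=imaging.camera_model('side'); print(proj(m,P))
a=cv2.imread('pics/s2.png')[190:300,190:270]; a=cv2.convertScaleAbs(a,alpha=2.2)
mw=imaging.camera_model('wrist'); b=imaging.capture('wrist')[:,:,::-1]; cv2.imwrite('pics/w4.png',b); np.save('w4.npy',mw['T']); print(proj(mw,P))
b=cv2.convertScaleAbs(b[170:300,190:310],alpha=2.2)
A=cv2.resize(a,None,fx=5,fy=5,interpolation=cv2.INTER_CUBIC); B=cv2.resize(b,None,fx=3.3,fy=4.2,interpolation=cv2.INTER_CUBIC)
o=np.zeros((560,800,3),np.uint8); o[:A.shape[0],:400]=A; o[:B.shape[0],404:404+B.shape[1]]=B[:,:396]
cv2.imwrite('pics/c2.png',o)
```

```text
[[231.84469361 247.49002279]
 [230.78670408 229.52702268]
 [231.65918344 250.14064686]]
[[257.54053282 217.99533557]
 [258.09744022 267.00188112]
 [242.053989   216.98837814]]
```

View pics/c2.png

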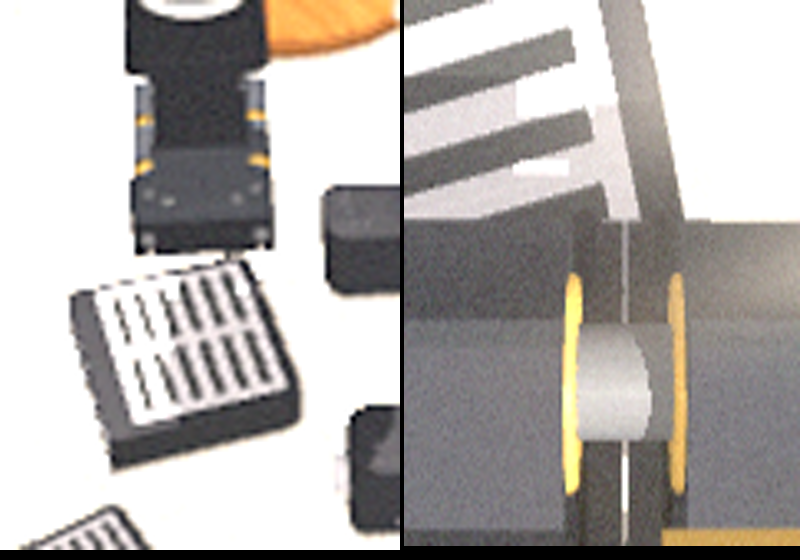

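Side crop: the fingertip expected at crop (210,287) isn't visible over the grille, and in the wrist crop the tray passes under the fingers. So the real fingertips look higher than the stated TCP. I'll back off clear of the tray and feel for the worktop.

Call:
drive_tool(deltas="0 0 30 0 0; 0 0 57 0 0; 0 0 57 -5 0; 0 0 57 -9 0; 0 0 57 -11 0; 0 0 57 -11 0")

```text
time_s: 6.65
position: [0.5319, 0.0292, 0.0017]
tcp_rot: [[-0.998, -0.068, -0.001], [-0.068, 0.998, -0.0], [0.001, 0.0, -1.0]]
force: [-0.1, 0.4, -0.0]
opening: 0.006
grasp_force: 0.0
```

Run:
```python
from h import *
s=bot.read_state(); print(s['position'],s['force'],s['opening'])
a=imaging.capture('side')[:,:,::-1]; cv2.imwrite('pics/s3.png',a)
m=imaging.camera_model('side'); print(proj(m,[(.532,.03,.002),(.532,.03,.072),(.532,.03,.04),(.532,-.022,.072)]))
d=cv2.absdiff(a,cv2.imread('pics/side0.png')).max(2)
np.set_printoptions(linewidth=250)
print(a.max(2)[222:246,218:246])
```

```text
[0.53194769 0.02923506 0.0016837 ] [-0.11582986  0.41820286 -0.02617146] 0.005741636192444329
[[232.907558   237.07786554]
 [231.93854551 219.5744398 ]
 [232.39036173 227.7345071 ]
 [231.04776909 231.26897476]]
[[ 72  38  42  40  43  41  43  41  43  41  42  40  38  42  43  40  40  39  41  40  40  36  38  35  35  33  22 123]
 [ 66  31  36  37  38  34  35  34  33  36  33  35  32  29  32  29  29  28  24  26  26  26  25  26  26  27  14 122]
 [ 86  17  27  24  24  26  28  27  25  30  31  28  28  26  30  32  29  27  27  28  29  30  23  29  41  43  24 119]
 [123  21  40  47  37  28  28  30  29  25  26  27  31  28  32  29  30  24  28  29  29  27  26  40  64  67  35 122]
 [144  23  57  75  57  27  26  27  32  30  26  28  30  30  28  29  27  29  27  29  26  28  25  39  61  57  27 122]
 [181  25  48  66  57  30  27  30  28  28  28  26  26  29  27  29  28  25  25  27  27  26  25  25  58  85  15 117]
 [199  11  39  53  18  23  24  24  26  24  22  26  24  26  26  24  24  24  20  21  19  18  15  13  75 115  50 142]
 [231  26  40  75  38  26  46  48  46  62  78  39  25  47  45  45  61  87  98 139 16
[... 1171 characters left out ...]
 141 142]
 [239 238 239 239 238 239 239 241 236 176 137 141 142 143 144 145 142 130 129 128 131 134 138 138 136 136 138 137]
 [238 238 239 240 239 238 239 242 246 238 138 143 133 131 130 126 112  66  70  71  76 112 163 196 192 194 194 180]
 [239 239 241 241 242 242 243 244 237 224 121 117  87  69  64  38  48  65  68  63  20  71 194 254 249 247 249 239]
 [242 243 243 238 234 234 235 215 119 109  46  43  56  65  77  82  85 107 116 102  36  22 145 241 237 234 236 223]
 [235 232 221 165 118  73  31  39  60  68  85  86  93 110 114 108  78  76 107 108  75  21  38  94 140 134 133 136]
 [119  91  76 103 130 129  84  90 105 110 115 103  64  86 108 102  59  38  80 116 102  38  25  77 136 144 139 142]]
```

Call:
drive_tool(deltas="0 0 0 -4 0; 0 0 0 -8 0; 0 0 0 -8 0")

```text
time_s: 7.0
position: [0.5316, 0.0299, -0.0064]
tcp_rot: [[-0.998, -0.069, -0.001], [-0.069, 0.998, 0.0], [0.001, 0.0, -1.0]]
force: [-0.6, 0.4, -0.8]
opening: 0.01
grasp_force: 0.0
```

Call:
drive_tool(deltas="0 0 0 -4 0; 0 0 0 -8 0; 0 0 0 -8 0")

```text
time_s: 7.3
position: [0.5316, 0.0301, -0.0144]
tcp_rot: [[-0.998, -0.069, -0.001], [-0.069, 0.998, 0.0], [0.001, 0.0, -1.0]]
force: [0.7, -0.3, -0.8]
opening: 0.005
grasp_force: 0.0
```

Call:
drive_tool(deltas="0 0 0 -3 0; 0 0 0 -6 0; 0 0 0 -6 0")

```text
time_s: 7.6
position: [0.5318, 0.0301, -0.0202]
tcp_rot: [[-0.998, -0.069, -0.001], [-0.069, 0.998, 0.0], [0.001, 0.0, -1.0]]
force: [0.6, 0.3, -0.3]
opening: 0.001
grasp_force: 0.0
```

Call:
drive_tool(deltas="0 0 0 -2 0; 0 0 0 -4 0; 0 0 0 -4 0")

```text
time_s: 7.9
position: [0.5319, 0.0301, -0.0241]
tcp_rot: [[-0.998, -0.069, -0.0], [-0.069, 0.998, 0.0], [0.0, 0.0, -1.0]]
force: [-0.9, -0.6, -0.4]
opening: 0.002
grasp_force: 0.0
```

Run:
```python
from h import *
np.set_printoptions(linewidth=250)
a=imaging.capture('side')[:,:,::-1]; cv2.imwrite('pics/s4.png',a)
print(a.max(2)[226:250,216:248])
m=imaging.camera_model('wrist'); b=imaging.capture('wrist')[:,:,::-1]; cv2.imwrite('pics/w5.png',b);np.save('w5.npy',m['T'])
print(m['T'][:3,3])
A=cv2.resize(a[180:300,190:270],None,fx=4.9,fy=4.9,interpolation=cv2.INTER_CUBIC)
B=cv2.resize(b,(400,300)); C=cv2.resize(cv2.convertScaleAbs(b[200:300,200:315],alpha=2.5),(400,290))
o=np.zeros((600,800,3),np.uint8); o[:A.shape[0],:A.shape[1]]=A; o[:300,400:]=B; o[305:595,400:]=C
cv2.imwrite('pics/c3.png',o)
```

```text
[[240 238 185  31  39  40  41  39  44  55  58  41  42  43  44  42  42  42  44  44  41  48  59  52  42  43  42  40  35 126 229 243]
 [241 239 184  31  40  40  44  42  47  48  50  41  39  43  44  42  41  43  43  45  42  44  42  47  48  46  45  45  38 118 225 245]
 [239 238 183  33  42  45  43  43  46  43  42  43  43  44  46  42  45  45  43  44  45  46  44  42  43  43  43  42  38  77 175 240]
 [240 236 180  31  41  44  43  43  44  43  43  42  42  42  42  43  38  41  40  40  42  40  38  39  39  38  34  35  32  49 100 181]
 [240 239 202  22  35  39  35  36  33  38  39  33  36  35  35  32  30  30  30  33  30  26  27  27  25  28  28  26  23  50 107 142]
 [241 245 238  14  23  24  25  26  30  27  28  27  28  28  31  28  31  31  28  29  32  26  28  29  28  28  40  41  34  49 107 145]
 [240 244 236  31  29  41  43  32  27  28  23  26  27  32  29  31  27  30  29  29  27  27  26  28  27  40  61  66  42  51 108 146]
 [240 243 235  88  31  59  67  47  31  25  26  30  28  27  23  28  30  30  27  28  30  29  27  28  26  40  63  73  37  48 108 147]
 [239 243 237 124  33  63  61  36  28  25  30  31  2
[... 1379 characters left out ...]
 140 138]
 [163 125 121  91  75 105 114  72  84  91 107 112 116 104  65  88 108 103  58  39  81 115 102  38  25  78 139 143 143 142 139 137]
 [ 86 124 134 156 159 176 182 115 114  93  67  92 115 102  38  49  91 107  74  26  61 107 105  60  21  51 108 145 143 142 141 141]
 [173 200 208 216 194 121 113 119 108  75  25  64 110 105  59  39  81 115 100  40  43  88 106  74  24  44 103 147 143 143 143 142]
 [192 115 167 214 190 107  73 122 115 102  40  50  95 108  76  26  63 106 107  74  40  81 115 102  38  21  79 139 145 143 142 143]
 [185  46 111 199 199 137  50  99 129 105  62  39  82 117 101  39  45  85 114  98  38  63 108 108  75  22  45 104 146 144 141 141]]
[0.46166721 0.02454867 0.17333138]
```

View pics/c3.png

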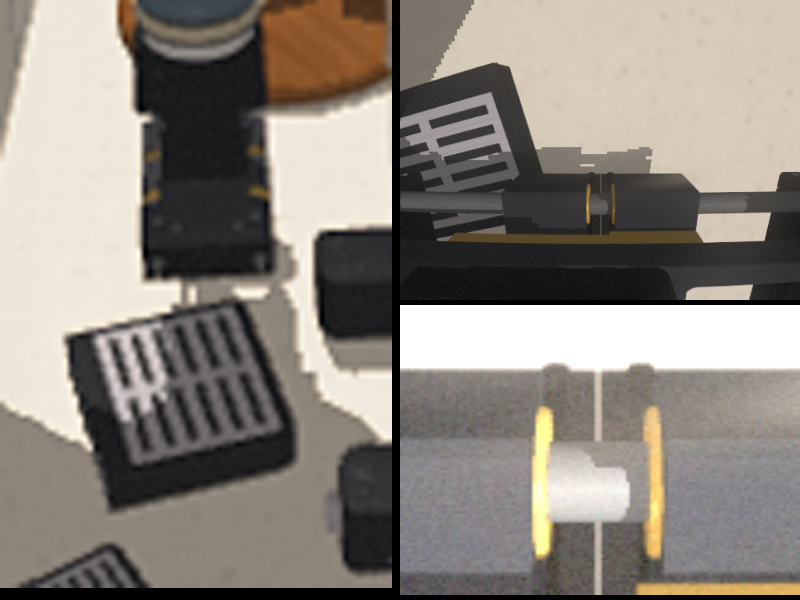

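Side crop: the gripper hovers clear of the worktop, with its shadow at (190,290) detached from it. The wrist view shows no fingertip past the carriage. So the fingers really are shorter than stated and I'll keep feeling downwards.

Call:
drive_tool(deltas="0 0 0 -2 0; 0 0 0 -4 0; 0 0 0 -4 0")

```text
time_s: 8.3
position: [0.5319, 0.0301, -0.0281]
tcp_rot: [[-0.998, -0.069, -0.001], [-0.069, 0.998, 0.0], [0.001, 0.0, -1.0]]
force: [-0.1, -0.1, 0.5]
opening: 0.003
grasp_force: 0.0
```

Call:
drive_tool(deltas="0 0 0 -2 0; 0 0 0 -4 0; 0 0 0 -4 0")

```text
time_s: 8.6
position: [0.5318, 0.0301, -0.0322]
tcp_rot: [[-0.998, -0.069, -0.001], [-0.069, 0.998, 0.0], [0.001, 0.0, -1.0]]
force: [-0.4, 0.1, -0.4]
opening: 0.007
grasp_force: 0.0
```

Call:
drive_tool(deltas="0 0 0 -2 0; 0 0 0 -4 0; 0 0 0 -4 0")

```text
time_s: 8.9
position: [0.5321, 0.0301, -0.0359]
tcp_rot: [[-0.998, -0.069, -0.0], [-0.069, 0.998, 0.0], [0.0, 0.0, -1.0]]
force: [-0.3, -0.1, -0.7]
opening: 0.006
grasp_force: 0.0
```

Call:
drive_tool(deltas="0 0 0 -1.5 0; 0 0 0 -3 0; 0 0 0 -3 0")

```text
time_s: 9.2
position: [0.5322, 0.03, -0.0361]
tcp_rot: [[-0.998, -0.069, 0.001], [-0.069, 0.998, -0.0], [-0.001, -0.0, -1.0]]
force: [-4.3, -1.0, 22.3]
opening: 0.006
grasp_force: 11.2
```

Call:
drive_tool(deltas="0 0 0 -1.5 0; 0 0 0 -3 0; 0 0 0 -3 0")

```text
time_s: 9.5
position: [0.5322, 0.03, -0.0362]
tcp_rot: [[-0.998, -0.07, 0.002], [-0.07, 0.998, -0.001], [-0.002, -0.001, -1.0]]
force: [-8.5, 0.7, 44.2]
opening: 0.001
grasp_force: 22.6
```

Call:
drive_tool(deltas="0 0 0 -1.5 0; 0 0 0 -3 0; 0 0 0 -3 0")

```text
time_s: 9.8
position: [0.5323, 0.03, -0.0364]
tcp_rot: [[-0.998, -0.07, 0.003], [-0.07, 0.998, -0.001], [-0.003, -0.001, -1.0]]
force: [-11.7, 0.5, 67.3]
opening: 0.006
grasp_force: 34.0
```

Call:
drive_tool(deltas="0 0 0 10 0; 0 0 0 21 0; 0 0 -14 21 0; 0 0 -22 21 0; 0 0 -26 21 0; 0 0 -30 21 0; 0 0 -34 21 0; 0 0 -38 21 0; 0 0 -42 21 0; 0 0 -45 21 0; 0 0 -45 21 0")

```text
time_s: 10.9
position: [0.5321, -0.0153, -0.0239]
tcp_rot: [[-0.998, -0.069, -0.0], [-0.069, 0.998, -0.0], [0.0, -0.0, -1.0]]
force: [-0.3, 0.0, -0.4]
opening: 0.007
grasp_force: 0.0
```

Run:
```python
from h import *
s=bot.read_state(); print(s['position'],s['force'])
side_tray('s5')
m=imaging.camera_model('wrist'); b=imaging.capture('wrist')[:,:,::-1]; cv2.imwrite('pics/w6.png',b);np.save('w6.npy',m['T'])
# tray front-face edge & left edge lines from wrist: floor/tray boundary
g=b.max(2)
print([ (c,int(np.argmax(g[:215,c]<90))) for c in range(5,260,15)])
```

```text
[ 0.53206319 -0.01533293 -0.02387616] [-0.28487404  0.01681219 -0.41166116]
s5 [[244, 238], [218, 238], [217, 248], [203, 251], [210, 291], [200, 297], [218, 297], [214, 285], [248, 277]] [[567.0, -1.0], [490.0, 0.0], [491.0, -42.0], [451.0, -54.0], [485.0, -198.0], [462.0, -217.0], [507.0, -217.0], [494.0, -179.0], [581.0, -152.0]]
[(5, 128), (20, 124), (35, 121), (50, 117), (65, 114), (80, 110), (95, 107), (110, 103), (125, 100), (140, 97), (155, 94), (170, 91), (185, 87), (200, 87), (215, 127), (230, 194), (245, 0)]
```

```bash
cat >> h.py <<'E'
def tray_w(b,T):
    """front-face line and left/right edges of tray (top, z=.026) -> yaw & front centre"""
    m=imaging.camera_model('wrist'); m['T']=T; g=cv2.GaussianBlur(b.max(2),(3,3),0)
    return m,g
E
python3 - <<'E'
from h import *
b=cv2.imread('pics/w6.png'); m,g=tray_w(b,np.load('w6.npy'))
f=ray(m,[(5,128),(50,117),(95,107),(140,97),(180,88.5)],.026)*1000; print('front',f.round(1).tolist(),'yaw',-np.polyfit(f[:,1],f[:,0],1)[0])
L=[]
for r in range(100,215,10):
    row=g[r,:].astype(int); c=[i for i in range(190,300) if row[i]<105 and row[i+1]>=105]; L.append((r,c))
print(L)
E
```

```text
front [[475.1, -149.2], [468.5, -123.9], [462.5, -100.1], [456.6, -77.5], [451.6, -58.1]] yaw 0.25730340258840056
[(100, [208]), (110, [211]), (120, [213]), (130, [215]), (140, [217]), (150, [220]), (160, [222]), (170, [224]), (180, [226]), (190, [194, 228]), (200, [192, 231]), (210, [201, 205, 233])]
```

Call:
drive_tool(deltas="0 0 -3 0 0; 0 0 -6 0 0; 0 0 -9 0 0; 0 0 -10 0 0; 0 0 -10 0 0")

```text
time_s: 11.5
position: [0.5322, -0.0253, -0.0238]
tcp_rot: [[-0.998, -0.069, 0.0], [-0.069, 0.998, -0.0], [-0.0, -0.0, -1.0]]
force: [1.2, 1.1, 0.1]
opening: 0.002
grasp_force: 0.3
```

```bash
cat >> h.py <<'E'
def tray_meas(name):
    s=bot.read_state(); m=imaging.camera_model('wrist'); b=imaging.capture('wrist')[:,:,::-1]
    cv2.imwrite(f'pics/{name}.png',b); np.save(name+'.npy',m['T']); g=cv2.GaussianBlur(b.max(2),(3,3),0)
    F=[]
    for c in range(5,400,3):
        r=[i for i in range(20,190) if g[i,c]>=105 and g[i+1,c]<105 and g[i+1:i+9,c].max()<105]
        if r: F.append((c,r[0]+.5))
    F=np.array(F); 
    L=[]
    for r in range(90,216,3):
        c=[i for i in range(40,420) if g[r,i]<105 and g[r,i+1]>=105 and g[r,i+1:i+12].min()>=105]
        if c: L.append((c[-1]+.5,r))
    L=np.array(L)
    def fit(P,ax):
        for _ in range(6):
            k=np.polyfit(P[:,ax],P[:,1-ax],1); e=abs(np.polyval(k,P[:,ax])-P[:,1-ax]); 
            if e.max()<1.5: break
            P=P[e<=max(1.5,np.quantile(e,.8))]
        return k,P
    kf,Ff=fit(ray(m,F,.026)*1000,1); kl,Ll=fit(ray(m,L,.026)*1000,0)
    y=(kl[0]*kf[1]+kl[1])/(1-kl[0]*kf[0]); x=kf[0]*y+kf[1]
    a=(np.arctan(kl[0])-np.arctan(kf[0]))/2
    cx=x+55*np.cos(a)+60*np.sin(a); cy=y+55*np.sin(a)-60*np.cos(a)
    M=np.array([602,-87.5]); t=.067; d=np.array([cx,cy])-M
    print('t',s['time_s'],'tcp',s['position'].round(4),'F',s['force'].round(1)); print(len(Ff),len(Ll),'yaws front %.3f left %.3f'%(-np.arctan(kf[0]),np.arctan(kl[0])),'corner',round(x,1),round(y,1),'centre',round(cx,1),round(cy,1))
    print('machine frame x %.1f y %.1f yaw %.3f'%(d[0]*np.cos(t)+d[1]*np.sin(t),-d[0]*np.sin(t)+d[1]*np.cos(t),a-t))
E
python3 -c "
from h import *
tray_meas('w7')"
```

```text
t 11.5 tcp [ 0.5322 -0.0253 -0.0238] F [1.2 1.1 0.1]
58 42 yaws front 0.212 left 0.227 corner 448.0 -52.9 centre 514.7 -99.5
machine frame x -87.9 y -6.1 yaw 0.152
```

Call:
drive_tool(deltas="0 0 15 5 0; 20 0 30 30 0; 40 -10 30 60 0; 87 -40 0 60 0; 87 -75 -35 60 0; 87 -105 -65 60 0; 87 -117 -75 60 0; 87 -117 -75 60 0; 87 -117 -75 40 0; 87 -117 -75 20 0; 87 -117 -75 8 0; 87 -117 -75 8 0")

```text
time_s: 12.75
position: [0.4153, -0.0987, -0.0169]
tcp_rot: [[-0.998, -0.07, -0.002], [-0.07, 0.998, 0.001], [0.002, 0.001, -1.0]]
force: [0.1, 0.5, -0.0]
opening: 0.92
grasp_force: 0.0
```

Call:
drive_tool(deltas="87 8 0.5 0 0; 87 14 1 0 0; 87 19 1 0 0; 87 24 1.5 0 0; 87 29 2 0 0; 87 34 2 0 0; 87 39 2.5 0 0; 87 44 3 0 0; 87 44 3 0 0")

```text
time_s: 13.65
position: [0.4596, -0.0969, -0.0159]
tcp_rot: [[-0.998, -0.069, 0.0], [-0.069, 0.998, -0.0], [-0.0, -0.0, -1.0]]
force: [-0.7, 0.5, -0.6]
opening: 1.001
grasp_force: 0.6
```

Run:
```python
from h import *
s=bot.read_state(); print(s['position'],s['force'],s['opening'])
m=imaging.camera_model('wrist'); b=imaging.capture('wrist')[:,:,::-1]; cv2.imwrite('pics/w8.png',b);np.save('w8.npy',m['T'])
a=imaging.capture('side')[:,:,::-1]; cv2.imwrite('pics/s8.png',a)
t=imaging.capture('top')[:,:,::-1]; cv2.imwrite('pics/t8.png',t)
A=cv2.resize(a[200:340,160:300],None,fx=2.85,fy=2.85,interpolation=cv2.INTER_CUBIC)
B=cv2.resize(b,(400,300)); C=cv2.resize(t[140:280,220:370],None,fx=2.0,fy=2.0)
o=np.zeros((600,800,3),np.uint8); o[:A.shape[0],:A.shape[1]]=A; o[:300,400:]=B; o[305:305+C.shape[0],400:400+C.shape[1]]=C
cv2.imwrite('pics/c4.png',o)
```

```text
[ 0.45964786 -0.0969395  -0.01591545] [-0.74953921  0.52031156 -0.62308998] 1.0011276275089271
```

Run:
```python
from h import *
a=cv2.imread('pics/s8.png'); g=a.max(2); m=imaging.camera_model('side')
np.set_printoptions(linewidth=260)
print(g[238:296:2,222:272:1])
```

```text
[[241 241 242 ...  32  32  67]
 [241 241 242 ...  34  31  58]
 [242 241 241 ...  32  33  58]
 ...
 [147 145 145 ...  33  33  34]
 [147 145 144 ...  34  30  29]
 [146 146 147 ...  59  94  99]]
```

```bash
cat >> h.py <<'E'
def nose(f,thr=95):
    g=cv2.imread(f'pics/{f}.png').max(2).astype(float); m=imaging.camera_model('side'); o=[]
    for r in range(236,292,2):
        row=g[r,215:275]; seg=''.join('#' if v<50 else '+' if v<thr else '-' if v<165 else '.' for v in row); print(r,seg)
E
python3 -c "
from h import *
nose('side0'); print(); nose('s8')"
```

```text
236 .......................................+################+---
238 .......................................+################+---
240 .......................................-################+---
242 ...............---++---#+..............-################+---
244 ......--+++-----...--..-#+..............################+---
246 ++-----...---..++-.-#-..-#+.............+###############+---
248 ..--..-+-..++-.-#-..-+-..+#-.............++########+##+++---
250 ..++-..++-.-#-..-+-..-+-..+#-............-------------------
252 -..#-..-#-..-+-..-+-..++-.-##-............------------------
254 -..-+-..-+-..++-..++-..--..-#+.............-----------------
256 +-..++-..++-..--.......-+-..-#+...........................--
258 +--..--........+-..-#-..-+-..+#+..........................+-
260 ......--..-+-..-+-..-+-..++-..+#-.........................+-
262 .-+-..++-..++-..++-..++-..++-.-##-........................+-
264 ..#+-..#-..-#-..-#-..-#-..-#-..-#+-.......................+-
266 ..-#-..-#-..-#-..-#-..-#-..---..-#+.......................--
268 -..++-..++-..++-..---......---+####-....................
[... 1840 characters left out ...]
.-+-..-+-..-+-..-+-..+#+................-----++---
272 --##-..#+...#+...#+..-#-..-+-..-##............####+###++##+-
274 --+#-..-+-..-+-..--..........---+#-..........#++++++++#++++-
276 --+#-...-.........---++##++++++###-.........+#+++++++++++++-
278 +----..---++#+++#++###############-.........+#+++++++++++++-
280 ##################################+.........+#+++++++++++++-
282 #############################+++---.........+#+++++++++++++-
284 ##################++++-------------.......---###+#########+-
286 #######+++++--------------------..........---#############+-
288 +--------------------.......................-#############+-
290 ----------..................................-#############--
```

```bash
cat >> h.py <<'E'
def nosefit(f,r0,r1,save=True):
    if save:
        cv2.imwrite(f'pics/{f}.png',imaging.capture('side')[:,:,::-1])
    g=cv2.imread(f'pics/{f}.png').max(2).astype(float); m=imaging.camera_model('side'); P=[]
    for r in range(r0,r1+1):
        c=[i for i in range(236,258) if g[r,i]<100 and g[r,i+1]>=100 and g[r,i+1:i+4].mean()>150]
        if c: i=c[-1]; P.append((i+(100-g[r,i])/(g[r,i+1]-g[r,i]),r))
    W=ray(m,P,.026)*1000; k=np.polyfit(W[:,1],W[:,0],1); print(f,len(P),'yaw %.3f'%-np.arctan(k[0]),W[0].round(1),W[-1].round(1))
E
python3 -c "
from h import *
nosefit('side0',247,263,False)
nosefit('s8',252,270,False)"
```

```text
side0 17 yaw 0.311 [560.4 -38.7] [ 581.4 -101.7]
s8 19 yaw 0.231 [564.6 -59. ] [ 581.3 -127.5]
```

Call:
drive_tool(deltas="87 -20 -1 0 0; 50 -44 -3 0 0; 50 -44 -3 0 0; 50 -44 -3 0 0; 50 -36 -2.5 0 0; 50 -28 -2 0 0; 50 -20 -1.5 0 0; 50 -15 -1 0 0; 50 -10 -0.5 0 0; 50 -5 0 0 0; 50 0 0 0 0; 50 0 0 0 0")

```text
time_s: 15.0
position: [0.4601, -0.0971, -0.0159]
tcp_rot: [[-0.998, -0.069, 0.001], [-0.069, 0.998, -0.001], [-0.001, -0.001, -1.0]]
force: [-0.6, 0.1, 0.2]
opening: 0.577
grasp_force: 0.2
```

```bash
python3 -c "
from h import *
nosefit('s9',254,268); nose('s9'); s=bot.read_state(); print(s['position'],s['force'],s['opening'])"
```

```text
s9 15 yaw 0.158 [578.4 -67.1] [ 586.8 -120.3]
236 .......................................+##+++++++++#+++++---
238 .......................................+################+---
240 .......................................-################+---
242 .......................................-################+---
244 ........................................################+---
246 +.......................................+###############+---
248 +......................---+-++-..........++#######++++++----
250 +-....---++++---------........##-.........------------------
252 #++++---........-+-..++-.-#-..+#+..........-----------------
254 #+-#+--++-..++-..#-..-+-..++-.-#+...........----------------
256 ++-#+--+#-..-+-..++-..#-..-+-..+#-........................--
258 #+-+#+--+-..-#-..-+-..++-..#-..-#+........................--
260 +--+#+-.++...#-..-#-..-+-..++...##-.......................--
262 #+-+#+-.-+-..--...--...-........+#+.......................--
264 #+--++-................---..#+..-#+.......................--
266 #+----...+-...#-..-#-..-+-..-+-..+#-......................--
268 #+--++-..+
[... 157 characters left out ...]
.........##++####+++#+-
274 ##+--++-..++-..#-...#+...#-..-+-..-+#........#+++++++#+++++-
276 ##+---+-..++-..--...-............--##.......+#+++++++++++++-
278 ##+----...........---+++######+++++##-......+#+++++++++++++-
280 ###++++####+#+#+++++#################-......+#+++++++++++++-
282 #####################################+......+#+++++++++++++-
284 #################################+++--....---###+####+####+-
286 #################+++++++--------------....---#############+-
288 ##++++++-----------------------------.......-#############+-
290 ----------------------......................-#############--
[ 0.46008063 -0.09725127 -0.01584047] [0.82665162 0.31954137 1.10144918] 0.5747539727345202
```

Call:
drive_tool(deltas="50 3 0 0 0; 50 6 0.5 0 0; 50 9 0.5 0 0; 50 11 1 0 0; 50 11 1 0 0")

```text
time_s: 15.55
position: [0.4708, -0.0961, -0.0158]
tcp_rot: [[-0.998, -0.069, 0.001], [-0.069, 0.998, -0.0], [-0.001, -0.001, -1.0]]
force: [-0.5, -0.4, 0.3]
opening: 0.572
grasp_force: 0.4
```

Run:
```python
from h import *
nosefit('s10',254,268); nose('s10'); s=bot.read_state(); print(s['position'],s['force'],s['opening'])
m=imaging.camera_model('side')
# predicted pixels of the tray's bottom-right edge and right-arm front, if centred: machine->world
c,t=np.cos(.067),np.sin(.067)
W=lambda x,y,z:(.602+c*x-t*y,-.0875+t*x+c*y,z)
print('pred R arm front top inner/outer',proj(m,[W(0,-.0785,.05),W(0,-.1125,.05),W(0,-.1125,0),W(0,.1125,.05),W(0,.0785,.05),W(0,.0785,0)]).round(1).tolist())
for x in (-.03,-.06,-.09): print('pred tray R top/bottom if y=0',proj(m,[W(x,-.06,.026),W(x,-.06,0)]).round(1).tolist(),'L top',proj(m,[W(x,.06,.026)]).round(1).tolist())
```

```text
s10 15 yaw 0.103 [588.  -67.2] [ 593.1 -120.3]
236 --+-...................................+##++++++++++++#++---
238 ----...................................+################+---
240 ----...................................-################+---
242 ++--...................................-################+---
244 -++.....................................################+---
246 #####...................................+###############+---
248 #####....................................-+#######++++++----
250 #####-.......-----+++++++-+-------#-......------------------
252 #####+++++--.............-...--...##.......-----------------
254 ++###++#+--#-..-#-..-+-..#-..-+-..+#-.......----------------
256 +####++#+--#+-..#-..-+-..++..-#-..+#+.....................--
258 #####++#+--++...#-..-+-..-+-..#-..-#+.....................--
260 #####++#+--++...+-..-#-..-+-..++-.-##.....................--
262 #####++#+--++-..++-..#-..-+-..--...##+....................--
264 +++##++++---.......................+#+....................--
266 #####+----..-...---..++-..#-..-#-..-#+....................--
268 ##+++--#+
[... 549 characters left out ...]
#-..---###+#########+-
286 ###############################++++++---..---#############+-
288 #####++++++++++-------------------------....-#############+-
290 --------------------------------------......-#############--
[ 0.47086536 -0.09620578 -0.01581617] [-0.01989897  0.6153975  -0.24088662] 0.5781740642083161
pred R arm front top inner/outer [[257.8, 274.7], [258.7, 285.0], [258.8, 297.8], [253.1, 226.2], [253.8, 233.9], [253.9, 246.3]]
pred tray R top/bottom if y=0 [[246.0, 276.2], [246.2, 282.8]] L top [[244.0, 244.8]]
pred tray R top/bottom if y=0 [[234.7, 276.9], [235.0, 283.4]] L top [[233.7, 245.4]]
pred tray R top/bottom if y=0 [[223.3, 277.5], [223.9, 284.1]] L top [[223.3, 245.9]]
```

Run:
```python
from h import *
m=imaging.camera_model('side')
c,t=np.cos(.067),np.sin(.067)
W=lambda x,y,z:(.602+c*x-t*y,-.0875+t*x+c*y,z)
print(proj(m,[W(.02,-.0625,.05),W(.02,.0625,0),W(.02,.1125,.05)]).round(1).tolist())
g=cv2.imread('pics/s10.png').max(2)
for c0 in (264,267,270,273,240,245,248): print(c0,'r216-232',g[216:232,c0],'r244-256',g[244:256,c0],'r264-292',g[264:292,c0])
```

```text
[[264.9, 269.6], [261.0, 249.7], [259.7, 225.9]]
264 r216-232 [241 239 241 241 241 242 242 242 243 244 180  41  48  50  50  53] r244-256 [ 35  32  32  34  45 105 152 147 145 148 141 197] r264-292 [241 242 242 242 243 243 178  41  53  52  56  61  65  71  57  58  65  51
  55  55  45  33  35  37  33  34  35  32]
267 r216-232 [242 242 241 242 242 242 242 242 244 239 137  42  49  49  50  51] r244-256 [ 35  31  34  33  56 115 150 148 145 145 141 199] r264-292 [242 242 242 243 245 243 141  41  46  51  51  51  53  54  55  56  55  56
  58  57  49  34  33  36  36  34  35  31]
270 r216-232 [236 237 237 236 235 231 234 235 238 224 131  69  73  78  84  82] r244-256 [ 30  29  30  28  71 131 149 148 147 146 141 199] r264-292 [243 243 243 243 246 239  84  47  52  53  51  51  54  53  53  53  55  57
  58  55  46  32  34  32  35  33  33  32]
273 r216-232 [153 154 155 156 155 157 155 155 156 158 157 157 156 158 159 159] r244-256 [156 147 146 147 142 133 131 130 131 126 121 118] r264-292 [106 126 124 120 131 157 164 149  69  70  74  70  65  65  64  66  67  67
  65  73  86  82  83  82  89 108  95  27]
240 r216-232 [242 242 242 241 240 241 240 239 241 241 242 242 242 242 242 241] r244-256 [242 242 242 243 243 184  97 175 147  31  39  56] r264-292 [211 198 185 188 192 190 191 196 194 197 199 206 208 217 195  94  49  49
  29  34  33  31  32  90 155 149 147 141]
245 r216-232 [242 242 241 241 242 242 242 242 241 242 241 242 241 241 242 242] r244-256 [242 242 242 245 241 132 123 199 123  54  51  44] r264-292 [199 160 141 155 187 187 191 190 192 194 195 195 205 213 182  46  52  44
  34  32  31  32  43 105 154 147 142 199]
248 r216-232 [242 241 241 241 241 242 242 241 239 242 242 242 242 242 241 241] r244-256 [242 241 242 245 240 127 100 167 195 191 191 194] r264-292 [216 218 218 209 185 181 162 164 157 145 140 132 160 208 159  58  58  36
  31  31  32  27  54 111 151 147 141 197]
```

Call:
drive_tool(deltas="50 -15 -1 0 0; 20 -15 -1 40 0; 0 0 -35 60 0; 0 30 -70 60 0; 0 59 -104 60 0; 0 59 -104 60 0; 0 59 -104 60 0; 0 59 -104 30 0; 0 59 -104 8 0; 0 59 -104 -8 0; 0 59 -104 -8 0")

```text
time_s: 16.7
position: [0.5261, -0.1974, -0.026]
tcp_rot: [[-0.998, -0.07, -0.006], [-0.07, 0.998, 0.004], [0.005, 0.004, -1.0]]
force: [-0.7, 0.2, 1.0]
opening: 0.004
grasp_force: 0.0
```

Run:
```python
from h import *
s=bot.read_state(); print(s['position'],s['force'],s['opening'])
m=imaging.camera_model('wrist'); b=imaging.capture('wrist')[:,:,::-1]; cv2.imwrite('pics/w11.png',b);np.save('w11.npy',m['T'])
print(m['T'][:3,3])
g=cv2.resize(b,(128,96),interpolation=cv2.INTER_AREA).max(2)
for r in range(0,62,2): print('%3d'%(r*4),''.join('#' if v<75 else '+' if v<110 else '-' if v<165 else '.' for v in g[r]))
```

```text
[ 0.52607884 -0.19743167 -0.02601008] [-0.66724408  0.1975974   1.01955798] 0.0044528361133532824
[ 0.45684418 -0.20369051  0.17165677]
  0 ..............----------------------------------------------------------------------------------------..........................
  8 ............---------------------------------------------------------------------------------------.............................
 16 ..........---------------------------------------------------------------------------------------...............................
 24 .........-------------------------------------------------------------------------------------..................................
 32 .......-------------------------------------------------------------------------------------....................................
 40 .....-------------------------------------------------------------------------------------......................................
 48 ...------------------------------------------------------------------------------------.........................................
 56 ..---------------------------
[... 2458 characters left out ...]
########+++++++++++++++++++++++++++
208 ------------------------------##+--+####+---+###++--+#####+----------------+####################++++++++++++++++++++++++++######
216 -------------------------------+##-+++--+####+-++#####+--------------------+#####+++++++++------...............................+
224 #######--------------------------##+-#####################################################+-...............-----------+++#######
232 #######+--------------------------####################################################################+...+#########+++++#######
240 ########-------------------------+##########################-######++#########################+.........................-#######
```

Call:
drive_tool(deltas="0 0 8 0 0; 0 0 13 0 0; 0 0 17 0 0; 0 0 20 0 0; 0 0 23 0 0; 0 0 26 0 0; 0 0 29 0 0; 0 0 31 0 0; 0 0 31 0 0")

```text
time_s: 17.65
position: [0.5295, -0.1689, -0.0238]
tcp_rot: [[-0.998, -0.069, 0.001], [-0.069, 0.998, -0.0], [-0.001, -0.0, -1.0]]
force: [1.1, -2.0, 0.8]
opening: 0.007
grasp_force: 0.8
```

```bash
cat >> h.py <<'E'
def asc(name,r0=0,r1=62,cam='wrist'):
    m=imaging.camera_model(cam); b=imaging.capture(cam)[:,:,::-1]; cv2.imwrite(f'pics/{name}.png',b);np.save(name+'.npy',m['T'])
    s=bot.read_state(); print(s['time_s'],s['position'].round(4),s['force'].round(1),s['opening'])
    g=cv2.resize(b,(128,96),interpolation=cv2.INTER_AREA).max(2)
    for r in range(r0,r1,2): print('%3d'%(r*4),''.join('#' if v<75 else '+' if v<110 else '-' if v<165 else '.' for v in g[r]))
E
python3 -c "
from h import *
asc('w12',36)
nosefit('s12',254,262); nose('s12')"
```

```text
17.7 [ 0.5294 -0.1689 -0.0238] [ 1.2 -1.7  0.7] 0.002571895166476478
144 --------+##-+###+---+###+------##+---+###+----++-+####..........................................................................
152 ----------##+----+###+---+###+----####+---+####+---++##.........................................................................
160 -----------+#+-+##+---+###+---+--+#+---+###+-----+..++++........................................................................
168 -------------##+---+###+---+####---+####+---+###+....+++.............----------..........--....--------.........................
176 --------------##+-+#+---+###+---++--++--++###-...-+###-........-----------------------+++++++++++++++++++++++++++++++++----.....
184 ---------------+##---+###+--++###+----###+....+####-...........-----++++-++++++++++++++++++++++++++++++++++++++++++++++++++.....
192 -----------------##+-++--+####+---+#+-+----#####+---------.....-----+++++++++++++++###################+#+++++++++++++++++--.....
200 ------------------+##-+####+--+####+--+#####+-----------------------+++++#######################
[... 1861 characters left out ...]
############+--++#+---#-..-##...........-----++-.-
272 -#####################+++--++--+#-..-+#.......###+++###++#+-
274 +######################++++++---....-##+.....#+++++++++++++-
276 ###########################+++++-+++++#+....+++++++++++++++-
278 #############################+#+#######+....+#+++++++++++++-
280 ######################+++##############+....+#+++++++++++++-
282 +#################++###################-....+#+++++++++++++-
284 ##+++#############++#####+##+++++++-----..---###+####+####+-
286 ####+######################+------------..---#############+-
288 ############################--..............-#############+-
290 #######################+++##--..............-#############--
```

```bash
cat >> h.py <<'E'
def lat(f,cols=(244,246,248),save=True):
    if save: cv2.imwrite(f'pics/{f}.png',imaging.capture('side')[:,:,::-1])
    g=cv2.imread(f'pics/{f}.png').max(2).astype(float)
    def cross(v,th,r0):
        for i in range(len(v)-1):
            if (v[i]-th)*(v[i+1]-th)<=0 and v[i]!=v[i+1]: return r0+i+(th-v[i])/(v[i+1]-v[i])
    for c in cols: print(f,c,'Ltop',cross(g[238:256,c],185,238),'Rbot',cross(g[281:294,c],95,281))
E
python3 -c "
from h import *
lat('side0',(238,240),False); lat('s10',save=False); lat('s12',save=False)"
```

```text
side0 238 Ltop 240.3978494623656 Rbot None
side0 240 Ltop 241.75925925925927 Rbot None
s10 244 Ltop 248.50925925925927 Rbot 286.93548387096774
s10 246 Ltop 248.46666666666667 Rbot 286.6666666666667
s10 248 Ltop 248.4867256637168 Rbot 286.719298245614
s12 244 Ltop 246.54285714285714 Rbot 284.27868852459017
s12 246 Ltop 246.35374149659864 Rbot 284.08196721311475
s12 248 Ltop 246.29943502824858 Rbot 284.046875
```

Call:
drive_tool(deltas="0 0 2 0 0; 0 0 4 0 0; 0 0 5.5 0 0; 0 0 5.5 0 0")

```text
time_s: 18.15
position: [0.5289, -0.163, -0.0239]
tcp_rot: [[-0.998, -0.069, -0.0], [-0.069, 0.998, 0.0], [0.0, 0.0, -1.0]]
force: [-0.4, -2.1, 1.1]
opening: 0.004
grasp_force: 0.8
```

```bash
python3 -c "
from h import *
lat('s13'); nosefit('s13',254,262,False); s=bot.read_state(); print(s['time_s'],s['position'])"
```

```text
s13 244 Ltop 245.30357142857142 Rbot 282.64912280701753
s13 246 Ltop 245.3109756097561 Rbot 282.7
s13 248 Ltop 245.3153846153846 Rbot 282.35
s13 9 yaw 0.124 [591.6 -67.2] [595.2 -98.1]
18.2 [ 0.52888602 -0.16302799 -0.02392538]
```

Call:
drive_tool(deltas="0 0 -10 0 0; 0 0 -18 20 0; 30 0 -18 60 0; 70 -30 0 60 0; 70 -60 30 60 0; 70 -100 64 60 0; 70 -100 64 60 0; 70 -100 64 60 0; 70 -100 64 30 0; 70 -100 64 8 0; 70 -100 64 8 0")

```text
time_s: 19.3
position: [0.4295, -0.1002, -0.0179]
tcp_rot: [[-0.998, -0.068, -0.002], [-0.068, 0.998, 0.001], [0.002, 0.001, -1.0]]
force: [-0.5, -0.5, 0.5]
opening: 0.739
grasp_force: 0.0
```

Call:
drive_tool(deltas="70 10 0.5 0 0; 70 20 1.5 0 0; 70 26 2 0 0; 70 31 2 0 0; 70 35 2.5 0 0; 70 39 2.5 0 0; 70 43 3 0 0; 70 47 3 0 0; 70 50 3.5 0 0; 70 50 3.5 0 0")

```text
time_s: 20.3
position: [0.4786, -0.0956, -0.016]
tcp_rot: [[-0.998, -0.069, -0.001], [-0.069, 0.998, 0.001], [0.001, 0.001, -1.0]]
force: [-1.0, -0.3, 0.7]
opening: 0.807
grasp_force: 0.7
```

```bash
python3 -c "
from h import *
lat('s14'); nosefit('s14',254,268,False); s=bot.read_state(); print(s['time_s'],s['position'],s['force'],s['opening']); nose('s14')"
```

```text
s14 244 Ltop 245.0 Rbot 282.2950819672131
s14 246 Ltop 244.48181818181817 Rbot 282.0967741935484
s14 248 Ltop 244.4954128440367 Rbot 282.06451612903226
s14 15 yaw 0.115 [595.6 -67.2] [ 600.8 -120.4]
20.35 [ 0.47864583 -0.09560849 -0.01596873] [-1.20500827 -0.02177066 -0.35635585] 0.803001111769981
236 ###+---................................+##+++++++++++++++---
238 ###+---................................+################+---
240 ###+---................................-################+---
242 ##+----................................-################+---
244 ##+--+-.................................################+---
246 ##++++-......-----+++-+++++--+------#+..+###############+---
248 ####++#+-.--................-...--..-++..-+#######++++++----
250 ###########+--#-..-+...#-..-+-..+-..-#-...------------------
252 ###########+--#-..-+...#-..-+-..+-..-#+....-----------------
254 ###++#####++--#-..-+-..+-..-#-..-+-..##.....----------------
256 ##########++--#-..-+-..++-..#-..-+-..##-..................--
258 +##########+--#-..-+-..--...--...-...+#-..................--
260 ########++----...
[... 318 characters left out ...]
#-..++-..#-...#-..-#-..-+-..+++.........-----++---
272 ######+--+#+-.--...--...--...-....-...-+++....###+#+###++#+-
274 +#####+------............------+++++++++#+...#+++++++++++++-
276 -############+++++++++#++++###++#########+..+++++++++++++++-
278 -########################################+..+#+++++++++++++-
280 -#######################################+-..+#+++++++++++++-
282 -#####################+++++++++++++-------..+#+++++++++++++-
284 ---------------------------------------------###+##+######+-
286 ----------------------------..............---#############+-
288 ---------------.............................-#############+-
290 ---------------.............................-#############+-
```

Call:
drive_tool(deltas="70 4 0.5 0 0; 70 8 0.5 0 0; 70 12 1 0 0; 70 16 1 0 0; 70 20 1.5 0 0; 70 24 1.5 0 0; 70 28 2 0 0; 70 30 2 0 0; 70 30 2 0 0")

```text
time_s: 21.25
position: [0.51, -0.0941, -0.0158]
tcp_rot: [[-0.998, -0.069, 0.001], [-0.069, 0.998, -0.0], [-0.001, -0.001, -1.0]]
force: [-0.9, 0.0, -0.4]
opening: 0.807
grasp_force: 0.1
```

```bash
python3 -c "
from h import *
asc('s15',48,76,'side'); nose('s15')"
```

```text
21.3 [ 0.51   -0.0942 -0.0157] [-0.6 -0.2  0.2] 0.805376235391242
192 ######+++##+-+#---------------------------------..+###++##----------------------------------------------------------------------
200 ##+++++---+#####+-------------------------------...#++++##------....------------------------------------------------------------
208 ---++++++++#######-----------------------------....+####++..........------------------------------------------------------------
216 ---++++++++++######-..........-....................##+-+##-.........------------------------------------------------------------
224 ---#++++++++++#######-.-----------------------.....#######+........-------------------------------------------------------------
232 ----+++++++++++#######+----------------------.......+#####.....-####------------------------------------------------------------
240 --..-+++++++++++#######-----------------------......-#####......####------------------------------------------------------------
248 -...-#+++++++++++#+##+-----++----------------.......#######+------+--------------------------------
[... 1947 characters left out ...]
########+--#+-.-#-..-#-..-+-..-+-..++---##+--++---
272 ----##############+--++-..--...-....-........-#++++++++++++-
274 .----++-....+#####+-----....------+++++++####++++++++++++++-
276 .--..--.....+###########++++#+###############++++++++++++++-
278 .--..--.....-################################++++++++++++++-
280 .--..--....-+############################---+#+++++++++++++-
282 .--..--------###########+++++++++++++-----..+#+++++++++++++-
284 .--..----------------------------------------###+#########+-
286 .--..--------------------------...........---#############+-
288 .--..--------------------...................-#############+-
290 .--..------------------------...............-#############+-
```

Call:
drive_tool(deltas="70 4 0.5 0 0; 70 8 0.5 0 0; 70 12 1 0 0; 70 16 1 0 0; 70 20 1.5 0 0; 70 24 1.5 0 0; 70 28 2 0 0; 70 32 2 0 0; 70 32 2 0 0")

```text
time_s: 22.2
position: [0.5426, -0.0922, -0.0158]
tcp_rot: [[-0.998, -0.069, 0.002], [-0.069, 0.998, -0.001], [-0.002, -0.001, -1.0]]
force: [0.6, 0.1, -0.2]
opening: 0.803
grasp_force: 0.2
```

```bash
python3 -c "
from h import *
asc('s16',48,48,'side'); nose('s16')"
```

```text
22.25 [ 0.5426 -0.0922 -0.0158] [-0.9  0.4  0.7] 0.8045108900247754
236 ......--+###################+-.........+##+++++++#++++##+---
238 ......--+###################+-.........+################+---
240 ......--+###################+--........-################+---
242 ......--+####################+-........-################+---
244 ......--+####################+-.........################+---
246 ......--#####################+++#++--------..---.........---
248 ......-+#########################+----..-+-..++..-#-..++----
250 ....+++##########################+--++-.-#-..-+-..#-..-+----
252 ....#############################+--++-..#-..-+-..++..-#-.--
254 ....###++####################++##++-++-..++-.-#-..-+-..#+---
256 ....#######++############++######++-+#-..-+-..#-..-#-..-+---
258 ....#############################++----..--....-..........--
260 ....##############################+--.....-...--...-+-..#+--
262 ....##########################++##---++-..#-..-#-..-+-..++--
264 ....-#+++######################+##-..-+-..++-..#-..-#-..-+--
266 ....-#########################++##+-.-+-..-+-..++-..#-..-+--
268 ...........-----#########+++#+---#+-.-#-..-+-..-+-..++-..+--
270 ...........-----##############+--##-..#-..-#-..-#+--+#+++---
272 ............----##############+--++-.........-##+++####++#+-
274 .............--..--.....-#####++++++-+++++###++++++++++++++-
276 .............--..--.....-###########+########++++++++++++++-
278 ..............-..--.....-######################++++++++++++-
280 ..............-..--------################+--+######++++++++-
282 ..............-..--------#+++++++++++++-----+########++++++-
284 ..............-------------------------------#############+-
286 ..............------------------------....---#############+-
288 ..............-------------------------.....-#############+-
290 ..............-------------------------------#############+-
```

Call:
drive_tool(deltas="70 4 0.5 0 0; 70 8 0.5 0 0; 70 12 1 0 0; 70 16 1 0 0; 70 20 1.5 0 0; 70 24 1.5 0 0; 70 28 2 0 0; 70 28 2 0 0")

```text
time_s: 23.05
position: [0.5706, -0.0901, -0.0158]
tcp_rot: [[-0.998, -0.069, 0.002], [-0.069, 0.998, -0.001], [-0.002, -0.001, -1.0]]
force: [0.2, 0.3, 0.2]
opening: 0.8
grasp_force: 0.0
```

Call:
drive_tool(deltas="70 1.5 0 0 0; 70 3 0 0 0; 70 4 0.5 0 0; 70 4 0.5 0 0")

```text
time_s: 23.45
position: [0.5732, -0.0894, -0.0158]
tcp_rot: [[-0.998, -0.069, 0.0], [-0.069, 0.998, -0.0], [-0.0, -0.0, -1.0]]
force: [-2.0, -0.8, 1.9]
opening: 0.807
grasp_force: 1.1
```

Call:
drive_tool(deltas="70 1 0 0 0; 70 2 0 0 0; 70 2 0 0 0")

```text
time_s: 23.75
position: [0.5751, -0.0893, -0.0158]
tcp_rot: [[-0.998, -0.069, 0.0], [-0.069, 0.998, 0.0], [-0.0, 0.0, -1.0]]
force: [-3.0, -0.3, 2.6]
opening: 0.802
grasp_force: 1.3
```

Call:
drive_tool(deltas="70 1 0 0 0; 70 2 0 0 0; 70 2 0 0 0")

```text
time_s: 24.05
position: [0.5773, -0.0894, -0.0159]
tcp_rot: [[-0.998, -0.069, 0.0], [-0.069, 0.998, 0.0], [-0.0, 0.0, -1.0]]
force: [-1.8, 0.4, 1.5]
opening: 0.801
grasp_force: 1.2
```

```bash
python3 -c "
from h import *
asc('s17',48,48,'side'); nose('s17'); asc('w17',24)"
```

```text
24.1 [ 0.5773 -0.0894 -0.0159] [-3.   0.8  1.7] 0.803749576134052
236 ...................---###################+--++++++++++#++---
238 ...................---####################+-############+---
240 ...................---####################+-############+---
242 ....................--+###################+++###########+---
244 ....................--+###################+++###########+---
246 ....................++######################+#+-.........---
248 ..................#++##########################++-..-#-..---
250 ..................#+#############################+-..#-..---
252 ..................##########################+#####-..++-..--
254 ..................###++#################+#######+#-..-+-..--
256 ..................+######+++############+#######+++-.-#-..--
258 ..................-#############################+-........--
260 ..................-#############################+-+-..-+-.--
262 ..................-#########################+++#-.#-..-#-.--
264 ...................##++#########################-.++-..#-.--
266 ...................##+-#++++##############+-++#+-.-+-..
[... 2680 characters left out ...]
...................................
208 ++++++++++---+--++------------------------------------------------------------..................................................
216 +++++++++++----------------+--------------------------------------------------..................................................
224 #######+++#######################+----------+####-.....-----------------------.+#+++...........+++++++++##############-..+######
232 ##################################--------+######-.....-----------------------.++++++-........-#++##############################
240 #############################----++-+--++#########-----++++++++++++++++++++++--########+......-++++#############################
```

Call:
drive_tool(deltas="70 1 0 0 0; 70 2 0 0 0; 70 2 0 0 0")

```text
time_s: 24.45
position: [0.5785, -0.0894, -0.0159]
tcp_rot: [[-0.998, -0.069, -0.001], [-0.069, 0.998, 0.0], [0.001, 0.0, -1.0]]
force: [-4.3, 0.3, 3.5]
opening: 0.804
grasp_force: 2.1
```

Call:
drive_tool(deltas="70 1 0 0 0; 70 2 0 0 0; 70 2 0 0 0")

```text
time_s: 24.75
position: [0.5784, -0.0893, -0.016]
tcp_rot: [[-0.998, -0.07, -0.005], [-0.07, 0.998, 0.001], [0.005, 0.001, -1.0]]
force: [-7.4, -0.9, 6.0]
opening: 0.805
grasp_force: 3.9
```

Call:
drive_tool(deltas="70 2 0 0 0; 70 3 0 0 0; 70 3 0 0 0; 70 3 0 0 0")

```text
time_s: 25.15
position: [0.5783, -0.0892, -0.0161]
tcp_rot: [[-0.997, -0.07, -0.011], [-0.07, 0.998, 0.001], [0.011, 0.002, -1.0]]
force: [-13.2, -4.2, 8.2]
opening: 0.804
grasp_force: 6.4
```

Call:
drive_tool(deltas="70 -8 0 0 0; 70 -20 -1 0 0; 70 -40 -3 0 0; 70 -75 -5 0 0; 70 -110 -8 0 0; 70 -110 -8 0 0")

```text
time_s: 25.75
position: [0.4696, -0.0963, -0.016]
tcp_rot: [[-0.998, -0.067, -0.004], [-0.067, 0.998, 0.002], [0.004, 0.003, -1.0]]
force: [-0.5, 0.6, -0.0]
opening: 0.804
grasp_force: 0.0
```

Run:
```python
from h import *
asc('s18',48,48,'side'); nose('s18')
m=imaging.camera_model('side'); c,t=np.cos(.067),np.sin(.067)
W=lambda x,y,z:(.602+c*x-t*y,-.0875+t*x+c*y,z)
print(proj(m,[W(-.014,.06,.026),W(-.014,0,.026),W(-.014,-.06,.026),W(-.014,-.06,0),W(-.007,-.0905,.027),W(-.007,-.0905,.038),W(-.007,-.0905,.016)]).round(1).tolist())
```

```text
25.8 [ 0.4734 -0.0975 -0.0158] [ 0.4 -0.8 -0.4] 0.8049236691609991
236 -++....................................+##+++++++++++++#+---
238 -++....................................+################+---
240 -+-....................................-################+---
242 ++-....................................-################+---
244 -++.....................................################+---
246 -++.................................####+-...--..........---
248 -++-................................#++#+-..#+..-+-..++..---
250 ####+...............................##+##-..++-..#-..-+-.---
252 ####+...............................++#+#-..-+-..++..-#-..--
254 ####+...............................#+++#+-.-#-..-+-..#-..--
256 +###+...............................-+++++-..#-..-+-..++..--
258 ####+................................#+++#-...-...........--
260 #####------.........................-#+++#-..--...+-..-#-.--
262 ####+-------.........................##++#-..-#-..-+-..+----
264 +++#+--------........................++++#+-..#-..-#-..-+---
266 ####+--------........................++++#+-..+-...#-.
[... 199 characters left out ...]
+-
274 ......-----...........................#+++++#++++++++#+++++-
276 ......----............................+######++++++++++++++-
278 ......----............................#######++++++++++++++-
280 ......----............................+##+--+#+++++++++++++-
282 ----------.............................++-..+#+++++++++++++-
284 ----------.............................------###+##+######+-
286 ----------................................---#############+-
288 ----------..................................-#############+-
290 -----------.................................-#############+-
[[249.5, 244.5], [250.7, 259.5], [252.0, 275.9], [252.1, 282.4], [255.4, 284.4], [255.4, 281.6], [255.4, 287.2]]
```

Call:
drive_tool(deltas="0 0 0 20 0; 0 20 -20 40 0; 0 45 -50 40 0; 0 77 -81.5 40 0; 0 77 -81.5 40 0; 0 77 -81.5 20 0; 0 77 -81.5 4 0; 0 77 -81.5 4 0; 0 77 -81.5 4 0")

```text
time_s: 26.7
position: [0.5523, -0.179, -0.0118]
tcp_rot: [[-0.998, -0.069, 0.002], [-0.069, 0.998, -0.001], [-0.002, -0.001, -1.0]]
force: [-0.0, 0.6, 0.2]
opening: 0.07
grasp_force: 0.0
```

```bash
python3 -c "
from h import *
asc('w19',40)"
```

```text
26.75 [ 0.5524 -0.1792 -0.0113] [ 0.8  0.2 -0.1] 0.04199671435394567
160 -------------------------##++###++++####+-.-+####-..............................................................................
168 --------------------------+##++++###++---####+..................................................................................
176 ----------------------------##++#+++++####-.....................................................................................
184 -----------------------------##+++#####-........................................................................................
192 -------------------------------####+----..---------------......--------------...................................................
200 ----------------------------------------------------------------------------....................................................
208 -----------------------------------------.---------------...-----------------...................................................
216 -----------------------------------------------------------------------------...................................................
224 #######----------------------------#######################-####--+###++######+++++++++++-----............................-######
232 #######+-------------------------#########################+####--+####+###+++++++++++++++++++++..........................#######
240 ########-----------------------##########################-+####--+####++#####+#++++++++##########-......................-#######
```

Call:
drive_tool(deltas="0 8 0.5 0 0; 0 16 1 0 0; 0 24 1.5 0 0; 0 30 2 0 0; 0 35 2.5 0 0; 0 35 2.5 0 0")

```text
time_s: 27.35
position: [0.5871, -0.1764, -0.0118]
tcp_rot: [[-0.998, -0.07, 0.001], [-0.07, 0.998, -0.0], [-0.001, -0.001, -1.0]]
force: [1.1, 0.8, -0.5]
opening: 0.004
grasp_force: 0.0
```

Call:
drive_tool(deltas="0 2 0 0 0; 0 4 0 0 0; 0 6 0.5 0 0; 0 6 0.5 0 0")

```text
time_s: 27.75
position: [0.5919, -0.1759, -0.0119]
tcp_rot: [[-0.998, -0.069, -0.0], [-0.069, 0.998, 0.0], [0.0, 0.0, -1.0]]
force: [0.8, 0.3, -0.2]
opening: -0.0
grasp_force: 0.0
```

Call:
drive_tool(deltas="0 2 -1 0 0; 0 4 -2 0 0; 0 4 -2 0 0")

```text
time_s: 28.05
position: [0.5946, -0.1772, -0.0123]
tcp_rot: [[-0.998, -0.069, -0.003], [-0.069, 0.998, 0.002], [0.003, 0.002, -1.0]]
force: [-3.2, 1.1, 0.3]
opening: 0.002
grasp_force: 1.6
```

Call:
drive_tool(deltas="0 2 0 0 0; 0 3 0 0 0; 0 3 0 0 0")

```text
time_s: 28.35
position: [0.5976, -0.177, -0.0123]
tcp_rot: [[-0.998, -0.069, -0.003], [-0.069, 0.998, 0.002], [0.003, 0.002, -1.0]]
force: [-4.0, 1.6, 0.5]
opening: 0.0
grasp_force: 2.4
```

Call:
drive_tool(deltas="0 2 0 0 0; 0 4 0 0 0; 0 4 0 0 0; 0 4 0 0 0")

```text
time_s: 28.75
position: [0.598, -0.1768, -0.0123]
tcp_rot: [[-0.997, -0.07, -0.01], [-0.07, 0.998, 0.003], [0.01, 0.003, -1.0]]
force: [-10.5, 0.4, 5.2]
opening: 0.002
grasp_force: 5.5
```

Call:
drive_tool(deltas="0 -3 0 0 0; 0 -8 -0.5 0 0; 0 -20 -1.5 0 0; 0 -40 -3 0 0; 0 -60 -4 20 0; 0 -60 -4 60 0; 0 -70 0 100 0; 0 -70 0 100 0; 0 -70 0 100 0")

```text
time_s: 29.65
position: [0.5357, -0.1795, 0.0899]
tcp_rot: [[-0.998, -0.069, 0.007], [-0.069, 0.998, -0.004], [-0.006, -0.004, -1.0]]
force: [-0.6, 0.3, -0.5]
opening: 0.005
grasp_force: 0.0
```

```bash
python3 -c "
from h import *
asc('s20',48,48,'side'); nose('s20')"
```

```text
29.7 [ 0.5345 -0.1788  0.0886] [-0.2 -0.  -1.3] 0.004833949056769197
236 ###########################+...........+##+++++++++++++#+---
238 ######################++-+++...........+################+---
240 #######################+++--...........-################+---
242 ##########################++...........-################+---
244 ############################-...........################+---
246 #######################++###-.......####+-...--..........---
248 #######################+++##+.......##+#+-..++..-+-..++..---
250 ##++##############+++#######+.......#+++#-..++-..#-..-+..---
252 ############################+.......+#++#-..-+-..++..-#-..--
254 #############################.......##++#+-.-#-..-+-..#-..--
256 #############################.......-#++++-..#-..-+-..++..--
258 ########################+++##........#++##-...-...........--
260 #########################++##.......-#+++#-..--...+-..-#-.--
262 ###############+++++----.............#+++#-..-#-..-+-..+----
264 .....................................+#++++-..#-..-#-..-+---
266 .....................................++++++-..+-...#-..-+---
268 .....................................+#+++#-..++-..++-..#+--
270 ......................................#+++#-..-+---+++-+#-.-
272 ......................................#++++---##++++##+++#+-
274 ......................................#++++++++++++++#+++++-
276 ......................................+######++++++++++++++-
278 ......................................#######++++++++++++++-
280 ......................................+##---+#+++++++++++++-
282 .......................................++-..+#+++++++++++++-
284 .......................................------###+#########+-
286 ..........................................---#############+-
288 ............................................-#############+-
290 ............................................-#############+-
```

The tray hasn't moved and the arm is clear of everything, so I'm handing in.

```bash
python3 -c "
from rig import bot
print(bot.hand_in())"
```

```text
the job is handed in; nothing more can be done
None
```

I pushed the larger tray flat between the machine's arms until it stopped against the body, then pressed the start button to its hard stop and let go; the job is handed in at about 30 s, but no verdict came back. In the last side image the tray was still home and the arm clear. I didn't check the mug, spoon, lemon, garlic or peeler again at the end. The fingertips turned out to be about 36 mm higher than the stated TCP. Finding that took a test press on the worktop, which peaked at 67 N at the wrist (limit 120 N).

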